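# Cover the mugs and set out the coil for the night

### The job

Get the chest top ready for the night: unhook lids from the hook stand and cover every open mug with a lid of its own size, seated level on the rim. Only when all the mugs are covered, stand the mosquito coil stand upright in the middle of the white plate, so that the ash falls there. Leave any spare lid hanging on the hooks, keep the mugs upright, and do not disturb the spray can, the lighter and the upturned tumbler.

Things in the scene. Friction and masses are not known exactly. Their poses are not given: they have to be found in the camera images.
- stand: wooden stand with four hooks, fixed to the chest top. Origin on the chest top below the middle of the row of hook seats; y along the row, hooks point to -x; the rail behind spans x = 83 to 101 mm, top 175 mm high. A lid comes off only when lifted more than 26 mm (under 42 mm, or its disc meets the rod from below) and then drawn to -x; keep it so until its disc is past the tip
- hook_1 (a point): seat of hook 1: top of the level part of a 7 mm steel rod, 190 mm high, where a lid's grip block rests. The rod ends 28 mm to the stand's -x in an upright tip, its top 216 mm high
- hook_2 (a point): seat of hook 2: top of the level part of a 7 mm steel rod, 190 mm high, where a lid's grip block rests. The rod ends 28 mm to the stand's -x in an upright tip, its top 216 mm high
- hook_3 (a point): seat of hook 3: top of the level part of a 7 mm steel rod, 190 mm high, where a lid's grip block rests. The rod ends 28 mm to the stand's -x in an upright tip, its top 216 mm high
- hook_4 (a point): seat of hook 4: top of the level part of a 7 mm steel rod, 190 mm high, where a lid's grip block rests. The rod ends 28 mm to the stand's -x in an upright tip, its top 216 mm high
- wide_lid_1: wide lid: aluminium disc 88 mm across, 5 thick; under it a plug 66 mm across, 6 deep, for a wide mug's mouth. Origin: axis, disc's underside (sits on the rim); z up. On the disc two wires (inner faces 27 mm apart along y) carry a wooden grip block 18 (x) x 40 (y) mm, 55 to 83 mm above the origin: grip it across y. The window below it is 50 mm high, open along x. 100 g. Starts hung upright on a hook, x along the hook
- wide_lid_2: wide lid: aluminium disc 88 mm across, 5 thick; under it a plug 66 mm across, 6 deep, for a wide mug's mouth. Origin: axis, disc's underside (sits on the rim); z up. On the disc two wires (inner faces 27 mm apart along y) carry a wooden grip block 18 (x) x 40 (y) mm, 55 to 83 mm above the origin: grip it across y. The window below it is 50 mm high, open along x. 100 g. Starts hung upright on a hook, x along the hook
- small_lid_1: small lid: aluminium disc 74 mm across, 5 thick; under it a plug 52 mm across, 6 deep, for a small mug's mouth. Origin: axis, disc's underside (sits on the rim); z up. On the disc two wires (inner faces 27 mm apart along y) carry a wooden grip block 18 (x) x 40 (y) mm, 55 to 83 mm above the origin: grip it across y. The window below it is 50 mm high, open along x. 100 g. Starts hung upright on a hook, x along the hook
- small_lid_2: small lid: aluminium disc 74 mm across, 5 thick; under it a plug 52 mm across, 6 deep, for a small mug's mouth. Origin: axis, disc's underside (sits on the rim); z up. On the disc two wires (inner faces 27 mm apart along y) carry a wooden grip block 18 (x) x 40 (y) mm, 55 to 83 mm above the origin: grip it across y. The window below it is 50 mm high, open along x. 100 g. Starts hung upright on a hook, x along the hook
- wide_mug_1: wide mug: white broad-bottomed enamel mug, open and upright, 70 mm high, 96 mm across the foot, mouth 80 mm outside and 74 mm inside, 300 g, with an ear handle at its +x. Takes only a wide lid. May be absent. Origin centre of its underside, z up
- wide_mug_1_rim (a point): centre of that mug's mouth, level with the rim (70 mm above its foot)
- wide_mug_2: wide mug: white broad-bottomed enamel mug, open and upright, 70 mm high, 96 mm across the foot, mouth 80 mm outside and 74 mm inside, 300 g, with an ear handle at its +x. Takes only a wide lid. May be absent. Origin centre of its underside, z up
- wide_mug_2_rim (a point): centre of that mug's mouth, level with the rim (70 mm above its foot)
- small_mug_1: small mug: white broad-bottomed enamel mug, open and upright, 75 mm high, 82 mm across the foot, mouth 66 mm outside and 60 mm inside, 300 g, with an ear handle at its +x. Takes only a small lid. May be absent. Origin centre of its underside, z up
- small_mug_1_rim (a point): centre of that mug's mouth, level with the rim (75 mm above its foot)
- small_mug_2: small mug: white broad-bottomed enamel mug, open and upright, 75 mm high, 82 mm across the foot, mouth 66 mm outside and 60 mm inside, 300 g, with an ear handle at its +x. Takes only a small lid. May be absent. Origin centre of its underside, z up
- small_mug_2_rim (a point): centre of that mug's mouth, level with the rim (75 mm above its foot)
- plate: white ceramic plate, 180 mm across, rim 14 mm high, flat floor about 116 mm across and 6 mm thick, 450 g; origin centre of its underside, z up
- plate_floor (a point): middle of the plate's flat floor, on its upper face
- coil_stand: mosquito coil stand of stamped steel, 120 g: round dish of diameter 76 mm, 5 mm high; in its middle an upright steel tongue 10 mm (x) by 22 mm (y), its top 72 mm above the underside; a flat coil of diameter 88 mm is fixed round the tongue 28 to 33 mm up, so the upper 39 mm of the tongue are free to grip across its 10 mm. Origin centre of the underside, z up
- spray_can: bystander: green insect spray can, 56 mm across, 160 mm high; origin under its middle
- lighter: bystander: plastic lighter lying flat, 24 by 63 mm, 14 mm high; origin under its middle
- tumbler: bystander: glass tumbler standing upturned, 72 mm across, 105 mm high; origin under its middle

How it is judged:
By the outcome, as a careful person would: the job done as asked, in the order asked, and still so for the second after the job is handed in, with the robot touching nothing.
Of wide_mug_1, wide_mug_2, small_mug_1, small_mug_2 only 3 to 4 are there at a start; the rules pass over those that are not, and their reading is None.
At some moment in a run one of wide_mug_1, wide_mug_2, small_mug_1, small_mug_2, coil_stand, plate may be knocked a few centimetres aside while the robot is not near it.
It also fails if it takes over 200 s, if anything falls off the work surface, if the arm or the gripper's body presses on something with over 40 N, if the wrist force passes 120 N, or if a joint passes its speed limit or range.

### The arm

A 7-joint arm with a two-finger parallel gripper is mounted at the origin on the work surface. World frame = base frame: x ahead of the robot, y to its left, z up, the work surface at z = 0. Lengths are in mm, angles in rad, forces in N, time in s.
With the tool pointing down it reaches from about 425 to 1025 mm from the base axis. Payload 9.4 kg.
Tool frame: the origin (TCP) lies midway between the tips of the shut fingers; the grasp point (between the pads) lies 19 mm behind it (arm.grip_depth is the distance from the TCP to the grasp point, in mm); x points along the fingers, y is the direction in which the jaws open and shut, and the axes are right-handed (so a half turn about x gives the same grasp; the last joint's range is limited). The gripper opens to 93 mm and grips with 3 to 60 N. Pads are 15 mm wide; open, the fingers measure 128 mm over their backs; the gripper's body (75 mm by 188 mm) begins 65 mm behind the grasp point.
Start: joints at [1.038, 0.599, -0.003, 1.599, 0.002, 0.943, -0.08], TCP at [319.121, -650.988, 218.618] pointing down, gripper open.
Joint ranges: [-2.57, 2.57], [-0.35, 1.97], [-1.29, 1.29], [0.11, 2.56], [-1.05, 4.19], [0.11, 1.86], [-2.63, 2.63]. Speed limits (rad/s): [2.22, 2.22, 3.01, 3.01, 3.14, 3.14, 3.14].

### API

Orientations are given as a rotation vector (axis times angle).
In Python, from station import arm gives the robot as it stands.
- The arm moves only by the tool send_rows, never from a script. Its argument "series" is a list of rows, each a list of 7 numbers: the closure, from 0 (fully open) to 1 (shut), then the shift along the world's x, y, z in m, then the turn, a rotation vector about the world's x, y, z in rad. In form: [[jaw, dx, dy, dz, ax, ay, az], ...]. A call has 1 to 10 rows; each row shifts and turns the commanded pose from where the row before left it; what a row does not reach is not made up. A row lasts 1/10 s, in which the tool goes at most 50 mm and 8.59 degrees, less where a joint would pass 70% of its speed; a pose out of reach is approached as far as the arm can. A call with a gripper value outside its range is refused whole. The fingers move at their own pace and stop on an object; "force" is the grip in N (left out, the last holds). Time passes only in rows, so rows that do not move let the fingers close. It gives the time, the measured TCP pose, the force and the opening at its end, in the units of the state.
- arm.get_obs(): the state, without advancing time (a new reading comes with each control period).
- arm.camera(name): name is "scene" or "top" or "wrist"; returns a dict with "color" (384x512x3 uint8, blue, green, red), "camera_matrix" (3x3 intrinsics, pixels), "k1" (the pictures are not rectified: a ray, as slopes to the right and down, at radius r is drawn at 1 + k1 r^2 times it, then the intrinsics apply), "R" (3x3) and "t" (3): a world point X has camera coordinates R X + t; the wrist camera has in their place "hand_eye" (4x4, takes a point from camera to tool coordinates, whose origin is the TCP and whose axes are the tool frame's). Camera axes: x right, y down, z forward; pixel columns grow to the right and rows downward; lengths in mm; the calibration is good to about 2 mm. A picture is of the moment at which its call begins: read the wrist's pose just before it. There is no depth.
- arm.hand_in(): hands the job in, once; it reports no verdict.
Trained networks look in the newest picture that a camera, given by its name, has taken for a name from the list of things; names that differ only in an ending like _2 or _b are one class to them, and where a whole thing is asked for, a point or a joint stands for the part that bears it (a point fixed in the world has none). Each returns a list of dicts, best first, with "score" (0 to 1); they miss things now and then, are a little off and sometimes report something else, mostly with a low value. They report only what shows in the picture. A call takes as long as a camera call.
- arm.boxes_of(name, camera): "point" ([x, y, z] in mm, in world coordinates, good to about 4 mm: the middle of the surface that is visible of it).
- arm.masks_of(name, camera): "region" (384x512 bool, what is visible of it).
- arm.mark_of(name, camera): "point" ([x, y, z] in mm, in world coordinates, good to about 4 mm: a listed point, or the origin of a listed thing).
The state is a dict: "time_s": time; "q": joint angles; "joint_vel": joint speeds; "joint_efforts": joint torques, N m; "ee_pos": TCP position; "tcp_rot": TCP orientation; "force": force on the tool from outside, world axes, zero at the start; "torque": the same for the moment, N m; "finger_gap": finger opening in mm.
Only numpy, scipy, OpenCV 4.12 (cv2) and the standard library are available. Lean on these libraries where they do the work, as an engineer would, in place of code of your own. Each camera call takes 0.05 s, during which the arm holds its last target.

## Working session

There is one attempt and no reset: what is moved stays moved. The work goes in short steps, Python scripts to look and compute and a tool call to move; the robot and the scene stay as the last step left them, time stands still between calls to the robot, and variables do not carry over. Pictures are saved under pics/ and viewed, and the job is handed in when it is done.

Besides the shell and the picture viewer there is one more tool, called after "Call:" as name([rows], argument=value, ...), one row to a line, values as JSON. send_rows: Moves the arm, as the interface text tells. Its arguments: {"type":"object","properties":{"series":{"type":"array"},"force":{"type":"number"}},"required":["series"]}

```bash
ls; mkdir -p pics; cat > h.py <<'E'
import numpy as np, cv2
from station import arm
def snap(name,fn):
    c=arm.camera(name); cv2.imwrite('pics/'+fn,c['color']); return c
E
python3 - <<'E'
from h import *
o=arm.get_obs(); print(o)
for n in ['scene','top','wrist']:
    c=snap(n,n+'0.png')
    for k in ['camera_matrix','k1','R','t','hand_eye']:
        if k in c: print(n,k,np.round(c[k],3).tolist())
for n in ['scene','top']:
    for t in ['stand','hook_1','wide_lid_1','small_lid_1','wide_mug_1','small_mug_1','wide_mug_1_rim','small_mug_1_rim','plate','plate_floor','coil_stand','spray_can','lighter','tumbler']:
        print(n,t,[(round(d['score'],2),np.round(d['point']).astype(int).tolist()) for d in arm.mark_of(t,n)])
print(arm.get_obs()['time_s'])
E
```

```text
pics
{'time_s': 0.0, 'q': array([ 1.03831978,  0.60013758, -0.00253143,  1.60010677,  0.00181543,
        0.94287428, -0.07979595]), 'joint_vel': array([-0.00020333,  0.00043568, -0.00080078, -0.00100184, -0.00129362,
        0.00177832, -0.00131881]), 'joint_efforts': array([ 1.16941492e-04, -7.65076947e+01,  1.49732698e+00, -2.52354079e+01,
       -5.24364912e-02,  1.69571489e-02,  1.53731662e-04]), 'ee_pos': array([ 318.88358015, -650.58268373,  217.75938351]), 'tcp_rot': array([ 1.96827331,  0.45811259, -1.96927899]), 'force': array([ 0.37051879, -1.14289142, -0.14982512]), 'torque': array([-0.00046843, -0.02613824,  0.00716111]), 'finger_gap': 93.02992600180903}
scene camera_matrix [[471.375, 0.0, 257.183], [0.0, 471.375, 189.124], [0.0, 0.0, 1.0]]
scene k1 -0.04
scene R [[0.343, 0.939, 0.001], [0.71, -0.259, -0.655], [-0.615, 0.225, -0.756]]
scene t [-168.109, -232.727, 1540.588]
top camera_matrix [[437.603, 0.0, 250.7], [0.0, 437.603, 198.652], [0.0, 0.0, 1.0]]
top k1 -0.06
top R [[-0.009, -1.0, -0.0], [-0.997, 0.009, -0.08], [0.08, -0.001, -0.997]]
top t [8.22, 462.997, 1371.
[... 1347 characters left out ...]
3, [638, 82, 135]), (0.83, [620, -197, 137]), (0.39, [510, 211, 69])]
top small_lid_1 [(0.92, [625, -57, 133]), (0.71, [640, 227, 132])]
top wide_mug_1 [(0.89, [509, 210, -3]), (0.79, [438, 84, 0])]
top small_mug_1 [(0.95, [452, -209, 0]), (0.49, [462, 400, 0]), (0.46, [271, -309, 0])]
top wide_mug_1_rim [(0.77, [442, 87, 69]), (0.48, [637, 83, 137])]
top small_mug_1_rim [(0.66, [510, 209, 71]), (0.23, [509, 212, -4])]
top plate [(0.6, [520, -398, -2])]
top plate_floor [(0.74, [517, -402, 3]), (0.57, [287, 332, 0])]
top coil_stand [(0.61, [466, 400, -1])]
top spray_can [(0.65, [286, 333, 2])]
top lighter [(0.65, [388, -71, 2])]
top tumbler [(0.81, [273, -312, 1]), (0.7, [636, 84, 138])]
1.55
```

View pics/scene0.png

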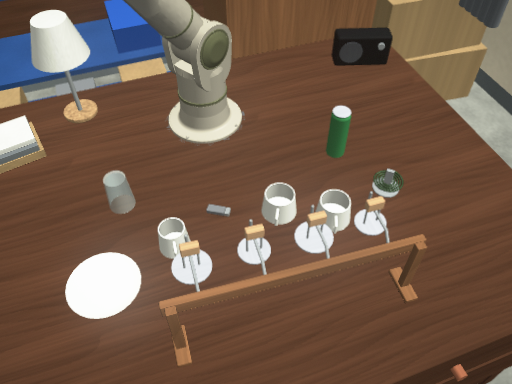

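View pics/top0.png

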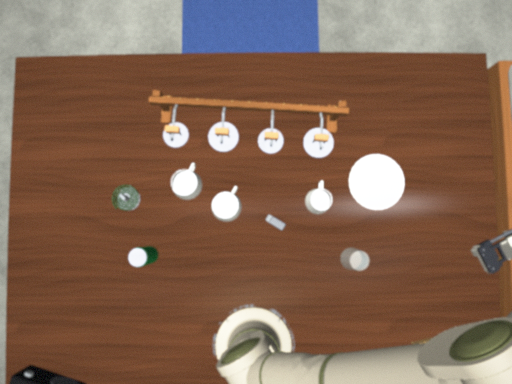

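View pics/wrist0.png

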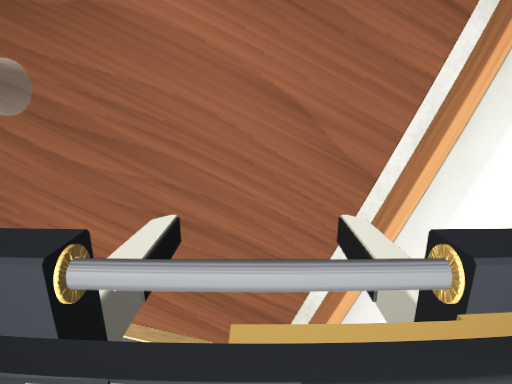

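The two overhead views show three mugs. The wide ones are at about (510,210) and (440,84), and the small one is at (453,-210). The hooks, listed from y=-197 to y=+224, hold wide, small, wide and small lids. The coil stand is at (468,401) and the plate at (516,-400).

```bash
cat >> h.py <<'E'
from scipy.spatial.transform import Rotation as Ro
def pose():
    o=arm.get_obs(); return o['ee_pos'],Ro.from_rotvec(o['tcp_rot'])
def wristcam(fn=None):
    p,R=pose(); c=arm.camera('wrist')
    if fn: cv2.imwrite('pics/'+fn,c['color'])
    H=c['hand_eye']; Rw=R.as_matrix()@H[:3,:3]; o=R.as_matrix()@H[:3,3]+p
    c['R']=Rw.T; c['t']=-Rw.T@o; return c
def cam(n,fn=None):
    if n=='wrist': return wristcam(fn)
    c=arm.camera(n)
    if fn: cv2.imwrite('pics/'+fn,c['color'])
    return c
def toplane(c,uv,z):
    uv=np.atleast_2d(uv).astype(float).reshape(-1,1,2); D=np.array([c['k1'],0,0,0,0.])
    r=cv2.undistortPoints(uv,c['camera_matrix'],D).reshape(-1,2)
    d=np.c_[r,np.ones(len(r))]@c['R']; o=-c['R'].T@c['t']
    s=(z-o[2])/d[:,2]; return o+s[:,None]*d
def proj(c,X):
    X=np.atleast_2d(X)@c['R'].T+c['t']; s=X[:,:2]/X[:,2:]; r2=(s**2).sum(1,keepdims=True)
    s=s*(1+c['k1']*r2); K=c['camera_matrix']; return s*[K[0,0],K[1,1]]+[K[0,2],K[1,2]]
def yawR(yaw, flip=False):  # tool x down, tool y = jaw dir at stand yaw
    y=np.array([-np.sin(yaw),np.cos(yaw),0])*(-1 if flip else 1); x=np.array([0,0,-1.]); return Ro.from_matrix(np.c_[x,y,np.cross(x,y)])
def to(target,Rt=None):
    p,R=pose(); print('d mm',np.round(np.array(target)-p,1), 'now',np.round(p,1))
    if Rt is not None: print('turn',np.round((Rt*R.inv()).as_rotvec(),3))
def marks(name,cams=('scene','top'),n=5,near=None,rad=60):
    out=[]
    for cn in cams:
        P=[]
        for i in range(n):
            arm.camera(cn)
            for d in arm.mark_of(name,cn):
                if near is None or np.linalg.norm(np.array(d['point'])[:2]-near)<rad: P.append(d['point']); break
        P=np.array(P)
        if len(P): print(name,cn,len(P),np.round(np.median(P,0),1),np.round(P.std(0),1)); out.append(np.median(P,0))
    return np.mean(out,0) if out else None
E
python3 - <<'E'
from h import *
p,R=pose(); print(np.round(R.as_matrix(),3))
for y,f in [(-0.064,0),(-0.064,1)]:
    to([500,83,280],yawR(y,f))
for nm,pts in {'wide_lid_1':[(637,83),(618,-197)],'small_lid_1':[(622,-56),(641,224)],'hook_1':[(637,83),(618,-197),(622,-56),(641,224)],'wide_mug_1':[(440,84),(510,210)],'wide_mug_1_rim':[(440,84),(510,210)],'small_mug_1':[(453,-210)],'small_mug_1_rim':[(453,-210)]}.items():
    for q in pts: marks(nm,near=q,rad=40)
print(arm.get_obs()['time_s'])
E
```

```text
[[-0.     0.44  -0.898]
 [-0.    -0.898 -0.44 ]
 [-1.    -0.     0.   ]]
d mm [180.9 734.   61.4] now [ 319.1 -651.   218.6]
turn [ 0.    -0.     2.622]
d mm [180.9 734.   61.4] now [ 319.1 -651.   218.6]
turn [-0.   -0.   -0.52]
wide_lid_1 scene 5 [637.2  82.6 132.4] [1.2 1.2 0.8]
wide_lid_1 top 5 [636.7  84.  135.6] [0.5 0.7 1.1]
wide_lid_1 scene 5 [ 615.9 -197.4  134.7] [0.8 0.8 2.4]
wide_lid_1 top 5 [ 621.1 -196.8  137.1] [1.1 1.1 2. ]
small_lid_1 scene 5 [622.8 -52.6 135.7] [1.1 1.3 1.1]
small_lid_1 top 5 [623.9 -54.3 133. ] [0.7 1.5 1.8]
small_lid_1 scene 5 [643.8 221.2 137.6] [0.6 0.6 1.3]
small_lid_1 top 4 [640.6 227.5 134.8] [0.8 2.3 0.2]
hook_1 scene 5 [637.1  84.  189. ] [0.9 1.4 1.3]
hook_1 top 5 [635.1  83.3 192.3] [1.5 1.8 1. ]
hook_1 scene 5 [ 619.9 -197.1  190. ] [1.2 1.1 0.4]
hook_1 top 5 [ 619.  -192.   190.3] [1.3 1.7 1.4]
hook_1 scene 5 [625.  -52.8 191.9] [2.  1.8 1.5]
hook_1 top 5 [621.6 -55.2 192.9] [1.9 1.1 0.8]
hook_1 scene 5 [644.7 223.5 187.4] [1.4 1.8 1.6]
hook_1 top 5 [645.3 222.9 187.7] [1.1 1.1 1.2]
wide_mug_1 scene 4 [441.4  81.2   1.5] [0.6 0.5 1.8]
wide_mug_1 top 5 [436.9  83.    0. ] [1.1 1.3 1.4]
wide_mug_1 scene 5 [510.4 211.7  -3.7] [1.5 1.6 1.4]
wide_mug_1 top 4 [510.8 213.   -2.1] [0.3 1.7 0.6]
wide_mug_1_rim scene 5 [441.1  81.4  70.1] [1.1 0.4 0.8]
wide_mug_1_rim top 5 [442.5  83.6  69.4] [1.1 1.7 1.1]
small_mug_1 scene 5 [ 453.8 -208.4   -0.8] [1.5 1.8 1. ]
small_mug_1 top 5 [ 452.3 -209.1   -0.7] [1.  0.5 0.7]
15.55
```

Call:
send_rows([
  [0, 0.016, 0.037, 0.008, 0, 0, -0.026],
  [0, 0.016, 0.037, 0.008, 0, 0, -0.026],
  [0, 0.016, 0.037, 0.008, 0, 0, -0.026],
  [0, 0.016, 0.037, 0.008, 0, 0, -0.026],
  [0, 0.016, 0.037, 0.008, 0, 0, -0.026],
  [0, 0.016, 0.037, 0.008, 0, 0, -0.026],
  [0, 0.016, 0.037, 0.008, 0, 0, -0.026],
  [0, 0.016, 0.037, 0.008, 0, 0, -0.026],
  [0, 0.016, 0.037, 0.008, 0, 0, -0.026],
  [0, 0.016, 0.037, 0.008, 0, 0, -0.026],
], force=25)

```text
time_s: 16.55
ee_pos: [479.6, -279.4, 299.2]
tcp_rot: [2.119, 0.207, -2.119]
force: [0.6, -0.9, -0.2]
finger_gap: 92.9
```

Call:
send_rows([
  [0, 0.016, 0.037, 0, 0, 0, -0.026],
  [0, 0.016, 0.037, 0, 0, 0, -0.026],
  [0, 0.016, 0.037, 0, 0, 0, -0.026],
  [0, 0.016, 0.037, 0, 0, 0, -0.026],
  [0, 0.016, 0.037, 0, 0, 0, -0.026],
  [0, 0.015, 0.037, 0, 0, 0, -0.026],
  [0, 0.015, 0.037, 0, 0, 0, -0.026],
  [0, 0.015, 0.037, 0, 0, 0, -0.026],
  [0, 0.015, 0.035, 0, 0, 0, -0.026],
  [0, 0, 0, 0, 0, 0, -0.026],
])

```text
time_s: 17.55
ee_pos: [620.3, 56.6, 298.3]
tcp_rot: [-2.191, 0.06, 2.19]
force: [-0.5, -0.3, 0.8]
finger_gap: 92.9
```

```bash
python3 - <<'E'
from h import *
to([635.5,84,298],yawR(-0.063,True))
c=cam('wrist','w1.png')
for n in ['wide_lid_1','wide_lid_2','hook_1']:
    print(n,[(round(d['score'],2),np.round(d['point'],1).tolist()) for d in arm.mark_of(n,'wrist')])
print(arm.get_obs()['time_s'])
E
```

```text
d mm [15.2 27.4 -0.3] now [620.3  56.6 298.3]
turn [-0.003  0.001 -0.005]
wide_lid_1 [(0.8, [638.3, 80.5, 135.2])]
wide_lid_2 [(0.8, [638.3, 80.5, 135.2])]
hook_1 [(0.96, [647.9, 224.4, 189.2]), (0.66, [637.3, 84.8, 188.7]), (0.57, [628.8, -57.5, 195.1]), (0.51, [439.1, 83.4, 69.9])]
17.75
```

View pics/w1.png

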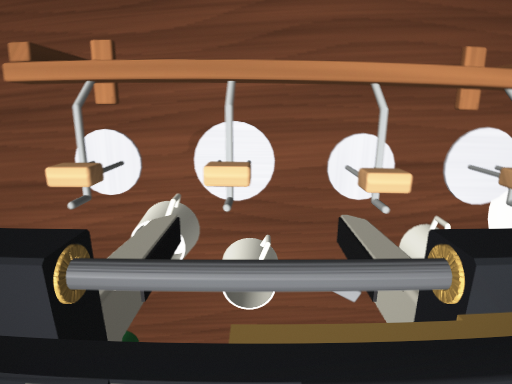

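```bash
python3 - <<'E'
from h import *
to([635.5,84,298],yawR(-0.063,True))
c=cam('wrist')
hsv=cv2.cvtColor(c['color'],cv2.COLOR_BGR2HSV)
m=cv2.inRange(hsv,(8,60,190),(28,255,255))
n,l,s,ce=cv2.connectedComponentsWithStats(m)
for i in range(1,n):
    if s[i,4]>150 and s[i,1]<230:
        x,y,w,h=s[i,:4]; print(s[i], toplane(c,[(x,y+3),(x+w,y+3),(x+w/2,y+h/2)],218).round(1)[:, :2].tolist())
print(arm.get_obs()['time_s'])
E
```

```text
d mm [16.7 35.3 -0.6] now [618.8  48.7 298.6]
turn [ 0.001 -0.     0.002]
[ 343   61  169   17 1067] [[717.9, -22.6], [713.0, -161.9], [710.8, -90.1]]
[ 89  84  16  19 266] [[714.9, 178.4], [713.7, 165.3], [709.3, 172.7]]
[193 165  46  20 912] [[644.0, 102.3], [641.5, 64.1], [636.8, 83.7]]
[ 35 168  45  19 811] [[650.9, 239.8], [648.0, 199.2], [643.8, 220.5]]
[355 170  47  20 905] [[631.0, -32.4], [628.5, -72.6], [623.7, -52.5]]
17.8
```

The wrist view shows the block of lid 1 at pixel (216,175), which is about (636,83.5) in the world. This agrees with the stand fit.

Call:
send_rows([
  [0, 0.009, 0.018, 0, 0, 0, 0],
  [0, 0.008, 0.017, 0, 0, 0, 0],
  [0, 0, 0, -0.03, 0, 0, 0],
  [0, 0, 0, -0.03, 0, 0, 0],
  [0, 0, 0, -0.02, 0, 0, 0],
  [0, 0, 0, 0, 0, 0, 0],
  [0, 0, 0, -0.02, 0, 0, 0],
  [0, 0, 0, -0.012, 0, 0, 0],
  [0, 0, 0, 0, 0, 0, 0],
  [0, 0, 0, 0, 0, 0, 0],
])

```text
time_s: 18.8
ee_pos: [636.5, 85.3, 187.3]
tcp_rot: [-2.189, 0.07, 2.188]
force: [0.6, -0.2, 0.7]
finger_gap: 93.0
```

```bash
python3 - <<'E'
from h import *
to([636,83.7,186],yawR(-0.063,True))
c=cam('wrist','w2.png')
E
```

```text
d mm [-0.5 -1.6 -1.3] now [636.5  85.3 187.3]
turn [-0.     0.     0.001]
```

View pics/w2.png

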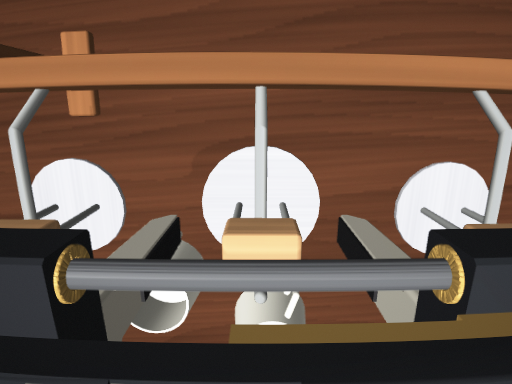

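The block sits centred between the fingers at about (260,240). Next I close, then lift 34 mm.

Call:
send_rows([
  [1, 0, -0.001, 0, 0, 0, 0],
  [1, 0, 0, 0, 0, 0, 0],
  [1, 0, 0, 0, 0, 0, 0],
  [1, 0, 0, 0, 0, 0, 0],
  [1, 0, 0, 0, 0, 0, 0],
  [1, 0, 0, 0, 0, 0, 0],
  [1, 0, 0, 0, 0, 0, 0],
  [1, 0, 0, 0, 0, 0, 0],
])

```text
time_s: 19.65
ee_pos: [636.1, 84.0, 186.6]
tcp_rot: [-2.189, 0.07, 2.189]
force: [1.1, -0.7, -0.2]
finger_gap: 39.8
```

Call:
send_rows([
  [1, 0, 0, 0.008, 0, 0, 0],
  [1, 0, 0, 0.009, 0, 0, 0],
  [1, 0, 0, 0.009, 0, 0, 0],
  [1, 0, 0, 0.008, 0, 0, 0],
  [1, 0, 0, 0, 0, 0, 0],
  [1, 0, 0, 0, 0, 0, 0],
])

```text
time_s: 20.25
ee_pos: [636.2, 84.0, 220.9]
tcp_rot: [-2.189, 0.07, 2.188]
force: [-1.4, 0.4, -1.6]
finger_gap: 39.6
```

```bash
python3 - <<'E'
from h import *
to([636,83.7,221],yawR(-0.063,True))
c=cam('wrist','w3.png'); c=cam('scene','s3.png')
E
```

```text
d mm [-0.2 -0.3  0.1] now [636.2  84.  220.9]
turn [-0.     0.     0.001]
```

View pics/w3.png

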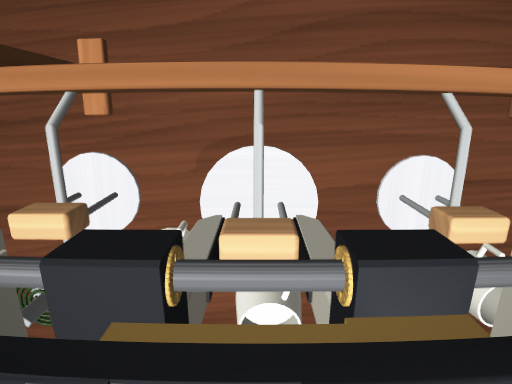

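View pics/s3.png

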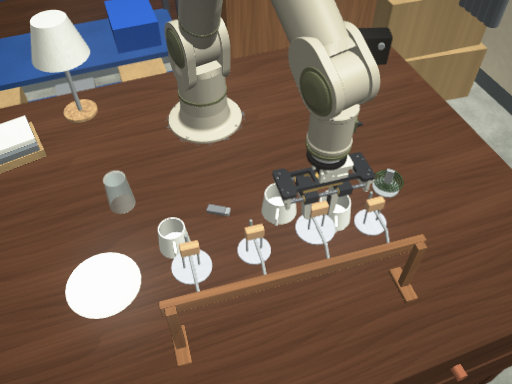

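The lid is held with a 39.6 mm gap and has been lifted 34 mm. Now I draw it along the stand's -x.

Call:
send_rows([
  [1, -0.015, 0.001, 0, 0, 0, 0],
  [1, -0.015, 0.001, 0, 0, 0, 0],
  [1, -0.015, 0.001, 0, 0, 0, 0],
  [1, -0.015, 0.001, 0, 0, 0, 0],
  [1, -0.015, 0.001, 0, 0, 0, 0],
  [1, -0.015, 0.001, 0, 0, 0, 0],
  [1, -0.015, 0.001, 0, 0, 0, 0],
  [1, 0, 0, 0, 0, 0, 0],
])

```text
time_s: 21.15
ee_pos: [529.3, 91.0, 220.4]
tcp_rot: [-2.187, 0.07, 2.191]
force: [-0.0, 0.5, -1.3]
finger_gap: 39.6
```

```bash
python3 - <<'E'
from h import *
to([540,90,221],yawR(-0.063,True))
print(arm.get_obs()['force'])
c=cam('wrist','w4.png')
for n in ['wide_mug_1','wide_mug_1_rim','wide_lid_1']:
    print(n,[(round(d['score'],2),np.round(d['point'],1).tolist()) for d in arm.mark_of(n,'wrist')])
E
```

```text
d mm [10.7 -1.   0.6] now [529.3  91.  220.4]
turn [ 0.    -0.002  0.   ]
[-0.01825291  0.5223406  -1.32166505]
wide_mug_1 [(0.74, [513.2, 206.7, 2.4])]
wide_mug_1_rim []
wide_lid_1 []
```

View pics/w4.png

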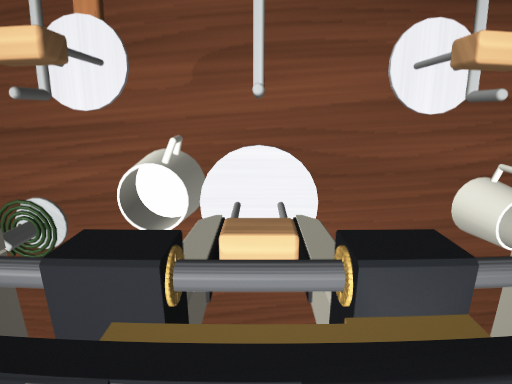

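```bash
cat >> h.py <<'E'
from scipy.optimize import minimize
def circ(c,xy,z,r,n=120):
    a=np.linspace(0,2*np.pi,n,endpoint=False); return proj(c,np.c_[xy[0]+r*np.cos(a),xy[1]+r*np.sin(a),np.full(n,z)])
def fitcirc(c,xy0,z,r,mask=None,show=None,sign=1,span=10):
    """maximise signed gradient normal to projected circle (inside brighter: sign=1); mask(u,v)->use"""
    g=cv2.GaussianBlur(cv2.cvtColor(c['color'],cv2.COLOR_BGR2GRAY),(0,0),1).astype(np.float32)
    def score(xy):
        a=circ(c,xy,z,r-1.2);b=circ(c,xy,z,r+1.2)
        sa=cv2.remap(g,a[:,0].astype(np.float32),a[:,1].astype(np.float32),1).ravel()
        sb=cv2.remap(g,b[:,0].astype(np.float32),b[:,1].astype(np.float32),1).ravel()
        ok=np.ones(len(a),bool) if mask is None else np.array([mask(*p) for p in a])
        d=np.clip(sign*(sa-sb),-20,60); return d[ok].sum()/max(ok.sum(),20)
    best=max(((score((xy0[0]+i,xy0[1]+j)),i,j) for i in np.arange(-span,span+.1,2) for j in np.arange(-span,span+.1,2)))
    r_=minimize(lambda p:-score(p),[xy0[0]+best[1],xy0[1]+best[2]],method='Nelder-Mead',options=dict(initial_simplex=[[xy0[0]+best[1]+d0,xy0[1]+best[2]+d1] for d0,d1 in((0,0),(1.5,0),(0,1.5))]))
    if show is not None:
        for p in circ(c,r_.x,z,r,200): cv2.circle(show,tuple(int(round(4*v)) for v in p),1,(0,0,255),-1)
    return r_.x,-r_.fun
E
python3 - <<'E'
from h import *
c=cam('wrist'); p,R=pose()
big=cv2.resize(c['color'],None,fx=4,fy=4)
hid=lambda u,v: v<228 and not(215<u<305 and v>200)
lid=fitcirc(c,p[:2],p[2]-51.6+5,44,hid,big); print('lid',lid,'tcp',p, lid[0]-p[:2])
# mug outer rim 40 at z=70
for z,r in ((70,40),(70,37)):
    print(r,fitcirc(c,(511,210),z,r,lambda u,v:v<228 and u<198,big, 1 if r==40 else 1))
cv2.imwrite('pics/w5.png',big[500:950,380:1180])
E
```

```text
lid (array([533.05028961,  91.92912586]), np.float64(55.067103794642854)) tcp [531.95668004  90.95149393 220.5236174 ] [1.09360957 0.97763193]
40 (array([511.04305232, 210.79497725]), np.float64(58.1607421875))
37 (array([512.57426258, 214.24848375]), np.float64(29.249099287014563))
```

View pics/w5.png

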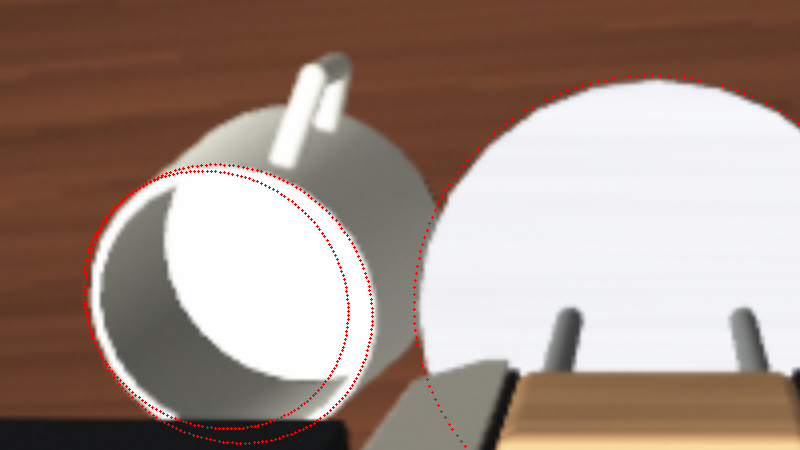

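Call:
send_rows([
  [1, -0.006, 0.03, 0, 0, 0, 0],
  [1, -0.006, 0.03, 0, 0, 0, 0],
  [1, -0.005, 0.03, 0, 0, 0, 0],
  [1, -0.005, 0.029, 0, 0, 0, 0],
  [1, 0, 0, -0.03, 0, 0, 0],
  [1, 0, 0, -0.03, 0, 0, 0],
  [1, 0, 0, -0.02, 0, 0, 0],
  [1, 0, 0, 0, 0, 0, 0],
  [1, 0, 0, 0, 0, 0, 0],
])

```text
time_s: 22.3
ee_pos: [509.6, 210.1, 140.7]
tcp_rot: [-2.188, 0.071, 2.189]
force: [-0.4, -0.4, -0.8]
finger_gap: 39.8
```

```bash
python3 - <<'E'
from h import *
to([510,210,121.6],yawR(-0.063,True))
print(arm.get_obs()['force'])
c=cam('wrist','w6.png')
E
```

```text
d mm [  0.4  -0.1 -19.1] now [509.6 210.1 140.7]
turn [ 0.    -0.     0.001]
[-0.44587837 -0.39231629 -0.77101102]
```

View pics/w6.png

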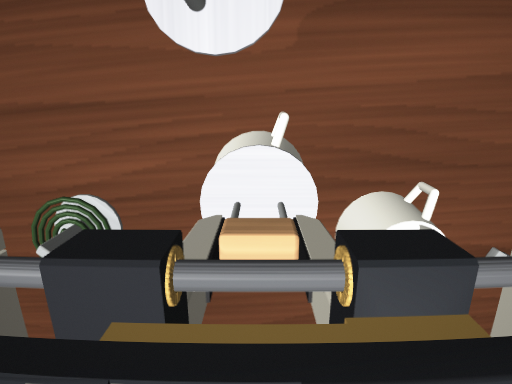

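Call:
send_rows([
  [1, 0, 0, -0.006, 0, 0, 0],
  [1, 0, 0, -0.006, 0, 0, 0],
  [1, 0, 0, -0.003, 0, 0, 0],
  [1, 0, 0, 0, 0, 0, 0],
])

```text
time_s: 22.75
ee_pos: [508.9, 209.9, 125.3]
tcp_rot: [-2.188, 0.071, 2.19]
force: [0.2, 0.2, -1.3]
finger_gap: 39.8
```

Call:
send_rows([
  [1, 0, 0, -0.002, 0, 0, 0],
  [1, 0, 0, -0.002, 0, 0, 0],
  [1, 0, 0, 0, 0, 0, 0],
])

```text
time_s: 23.05
ee_pos: [509.2, 210.0, 121.6]
tcp_rot: [-2.189, 0.07, 2.189]
force: [0.9, -0.4, -1.2]
finger_gap: 39.8
```

Call:
send_rows([
  [1, 0, 0, -0.001, 0, 0, 0],
  [1, 0, 0, 0, 0, 0, 0],
])

```text
time_s: 23.25
ee_pos: [509.3, 210.0, 121.5]
tcp_rot: [-2.189, 0.07, 2.188]
force: [-3.0, -0.7, 9.9]
finger_gap: 39.8
```

Call:
send_rows([
  [1, 0, 0, -0.001, 0, 0, 0],
  [1, 0, 0, 0, 0, 0, 0],
])

```text
time_s: 23.45
ee_pos: [509.3, 210.0, 121.4]
tcp_rot: [-2.19, 0.07, 2.187]
force: [-4.8, -2.4, 22.0]
finger_gap: 40.1
```

Contact came at the expected height, so the lid is seated. I release, rise, and check.

Call:
send_rows([
  [1, 0, 0, 0.001, 0, 0, 0],
  [0.5, 0, 0, 0, 0, 0, 0],
  [0, 0, 0, 0, 0, 0, 0],
  [0, 0, 0, 0, 0, 0, 0],
  [0, 0, 0, 0, 0, 0, 0],
  [0, 0, 0, 0, 0, 0, 0],
  [0, 0, 0, 0.01, 0, 0, 0],
  [0, 0, 0, 0.03, 0, 0, 0],
  [0, 0, 0, 0.03, 0, 0, 0],
  [0, 0, 0, 0.03, 0, 0, 0],
])

```text
time_s: 24.45
ee_pos: [509.0, 209.9, 222.3]
tcp_rot: [-2.189, 0.07, 2.189]
force: [0.7, 0.5, -0.0]
finger_gap: 92.9
```

Call:
send_rows([
  [0, 0, 0, 0.04, 0, 0, 0],
  [0, 0, 0, 0.04, 0, 0, 0],
  [0, 0.011, -0.041, 0, 0, 0, 0],
  [0, 0.011, -0.041, 0, 0, 0, 0],
  [0, 0.011, -0.041, 0, 0, 0, 0],
  [0, 0.011, -0.041, 0, 0, 0, 0],
  [0, 0.011, -0.041, 0, 0, 0, 0],
  [0, 0.011, -0.041, 0, 0, 0, 0],
  [0, 0.011, -0.041, 0, 0, 0, 0],
  [0, 0.011, -0.041, 0, 0, 0, 0],
])

```text
time_s: 25.45
ee_pos: [597.2, -119.7, 301.5]
tcp_rot: [-2.189, 0.07, 2.188]
force: [0.2, 0.0, 0.4]
finger_gap: 93.2
```

Call:
send_rows([
  [0, 0.01, -0.041, 0, 0, 0, 0],
  [0, 0.01, -0.036, 0, 0, 0, 0],
  [0, 0, 0, 0, 0, 0, 0],
  [0, 0, 0, 0, 0, 0, 0],
  [0, 0, 0, 0, 0, 0, 0],
])

```text
time_s: 25.95
ee_pos: [617.0, -193.6, 300.9]
tcp_rot: [-2.189, 0.068, 2.189]
force: [0.1, 0.8, 0.2]
finger_gap: 92.8
```

```bash
cat >> h.py <<'E'
def blocks(c,z=218):
    hsv=cv2.cvtColor(c['color'],cv2.COLOR_BGR2HSV)
    m=cv2.inRange(hsv,(8,60,190),(28,255,255)); n,l,s,ce=cv2.connectedComponentsWithStats(m)
    for i in range(1,n):
        if s[i,4]>300 and s[i,1]<235:
            x,y,w,h=s[i,:4]; print(s[i], toplane(c,[(x,y+3),(x+w,y+3),(x+w/2,y+h/2)],z).round(1)[:, :2].tolist())
E
python3 - <<'E'
from h import *
to([618,-196,291],yawR(-0.063,True))
blocks(cam('wrist','w7.png')); cam('scene','s7.png'); cam('top','t7.png')
E
```

```text
d mm [ 1.  -2.4 -9.9] now [ 617.  -193.6  300.9]
turn [-0.001 -0.    -0.   ]
[ 126   76  218   17 2429] [[716.6, -93.6], [705.2, -265.9], [706.1, -179.9]]
[235 182  46  20 874] [[624.8, -173.3], [622.4, -212.3], [617.5, -192.4]]
[ 78 185  44  20 805] [[630.8, -36.4], [628.3, -75.8], [623.4, -55.1]]
```

View pics/w7.png

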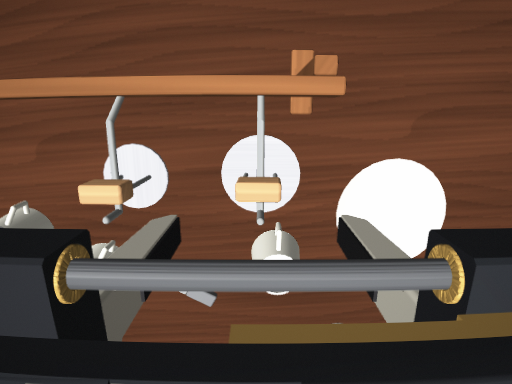

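View pics/s7.png

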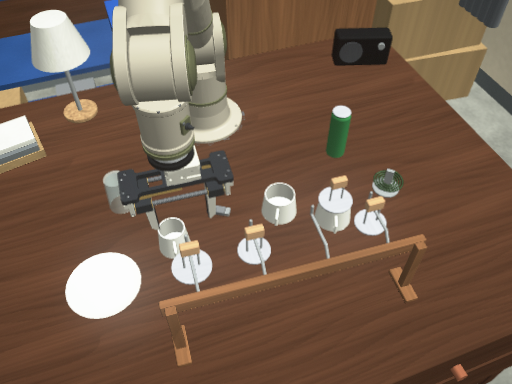

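The first lid sits level on the mug at scene (335,200). The next lid is wide, its disc 78 px across against 64 px for its small neighbour, and its block is at about (617,-192.7).

Call:
send_rows([
  [0, 0, 0.001, -0.03, 0, 0, 0],
  [0, 0, 0, -0.03, 0, 0, 0],
  [0, 0, 0, -0.03, 0, 0, 0],
  [0, 0, 0, -0.016, 0, 0, 0],
  [0, 0, 0, -0.008, 0, 0, 0],
  [0, 0, 0, 0, 0, 0, 0],
  [1, 0, 0, 0, 0, 0, 0],
  [1, 0, 0, 0, 0, 0, 0],
  [1, 0, 0, 0, 0, 0, 0],
  [1, 0, 0, 0, 0, 0, 0],
])

```text
time_s: 27.1
ee_pos: [617.4, -194.1, 187.3]
tcp_rot: [-2.19, 0.071, 2.188]
force: [0.5, 0.2, -0.0]
finger_gap: 65.7
```

Call:
send_rows([
  [1, 0, 0, 0, 0, 0, 0],
  [1, 0, 0, 0, 0, 0, 0],
  [1, 0, 0, 0, 0, 0, 0],
  [1, 0, 0, 0, 0, 0, 0],
  [1, 0, 0, 0, 0, 0, 0],
])

```text
time_s: 27.6
ee_pos: [617.1, -193.9, 186.6]
tcp_rot: [-2.189, 0.07, 2.189]
force: [0.1, -0.1, 0.2]
finger_gap: 39.9
```

Call:
send_rows([
  [1, 0, 0, 0.009, 0, 0, 0],
  [1, 0, 0, 0.009, 0, 0, 0],
  [1, 0, 0, 0.009, 0, 0, 0],
  [1, 0, 0, 0.008, 0, 0, 0],
  [1, 0, 0, 0, 0, 0, 0],
  [1, 0, 0, 0, 0, 0, 0],
])

```text
time_s: 28.2
ee_pos: [617.2, -194.0, 221.9]
tcp_rot: [-2.189, 0.07, 2.188]
force: [-0.3, -0.2, -1.4]
finger_gap: 39.9
```

Call:
send_rows([
  [1, -0.015, 0.001, 0, 0, 0, 0],
  [1, -0.015, 0.001, 0, 0, 0, 0],
  [1, -0.015, 0.001, 0, 0, 0, 0],
  [1, -0.015, 0.001, 0, 0, 0, 0],
  [1, -0.015, 0.001, 0, 0, 0, 0],
  [1, -0.015, 0.001, 0, 0, 0, 0],
  [1, -0.015, 0.001, 0, 0, 0, 0],
  [1, 0, 0, 0, 0, 0, 0],
])

```text
time_s: 29.0
ee_pos: [510.1, -187.0, 221.4]
tcp_rot: [-2.186, 0.071, 2.19]
force: [0.2, 0.1, -0.3]
finger_gap: 39.8
```

```bash
python3 - <<'E'
from h import *
to([440,82,221],yawR(-0.063,True))
c=cam('wrist','w8.png')
p,R=pose()
hid=lambda u,v: v<228 and not(215<u<305 and v>200)
lid=fitcirc(c,p[:2],p[2]-51.6+5,44,hid); print('lid',lid, lid[0]-p[:2])
for q in ((441,83),):
  for n in ['wide_mug_1','wide_mug_1_rim']: marks(n,near=q,n=2)
E
```

```text
d mm [-70.1 269.   -0.4] now [ 510.1 -187.   221.4]
turn [-0.    -0.002  0.002]
lid (array([ 510.02280714, -186.79028989]), np.float64(55.171438116776315)) [-1.66062546  0.20697784]
wide_mug_1 scene 2 [440.9  80.8   1. ] [0.5 0.7 1. ]
wide_mug_1 top 2 [438.4  84.6   0.8] [0.8 0.3 0.8]
wide_mug_1_rim scene 2 [440.2  80.7  70. ] [2.5 0.5 0.5]
wide_mug_1_rim top 2 [441.2  84.   70.9] [0.6 1.5 0.3]
```

View pics/w8.png

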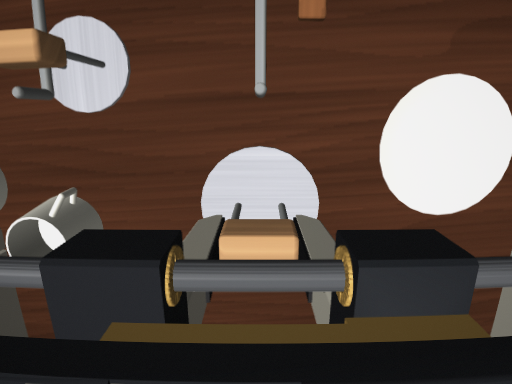

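Call:
send_rows([
  [1, -0.01, 0.03, 0, 0, 0, 0],
  [1, -0.01, 0.03, 0, 0, 0, 0],
  [1, -0.01, 0.03, 0, 0, 0, 0],
  [1, -0.01, 0.03, 0, 0, 0, 0],
  [1, -0.01, 0.028, 0, 0, 0, 0],
  [1, 0, 0, 0, 0, 0, 0],
  [1, 0, 0, 0, 0, 0, 0],
  [1, 0, 0, 0, 0, 0, 0],
])

```text
time_s: 30.65
ee_pos: [462.5, -39.8, 221.7]
tcp_rot: [-2.189, 0.072, 2.188]
force: [-0.1, -0.4, -0.8]
finger_gap: 40.0
```

```bash
python3 - <<'E'
from h import *
c=cam('wrist'); p,R=pose(); to([440,82,221],yawR(-0.063,True))
big=cv2.resize(c['color'],None,fx=4,fy=4)
hid=lambda u,v: v<228 and not(215<u<305 and v>200)
lid=fitcirc(c,p[:2],p[2]-51.6+5,44,hid,big); print('lid',lid,'tcp',p, lid[0]-p[:2])
print(fitcirc(c,(440.5,82.5),70,40,lambda u,v:v<228 and u<198,big))
cv2.imwrite('pics/w9.png',big[500:950,380:1180])
E
```

```text
d mm [-22.5 122.   -0.7] now [462.5 -40.  221.7]
turn [0.    0.    0.003]
lid (array([461.38206122, -40.54850865]), np.float64(55.1308203125)) tcp [462.50581163 -39.97742638 221.66975719] [-1.1237504  -0.57108226]
(array([439.88478417,  84.07504594]), np.float64(58.15681703629032))
```

View pics/w9.png

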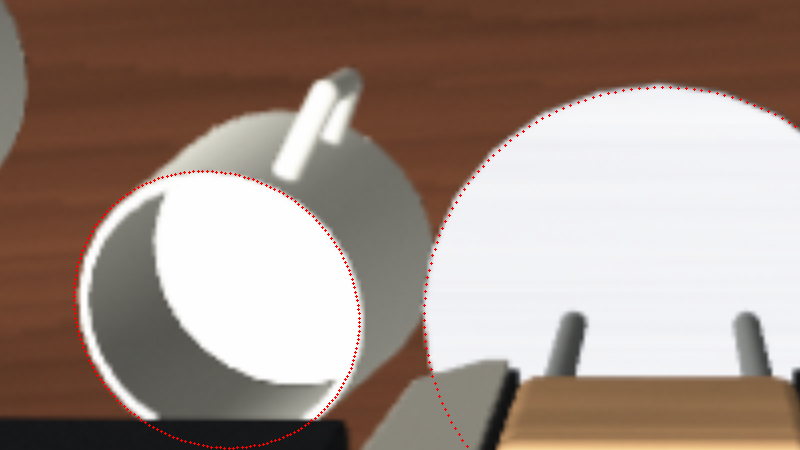

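Call:
send_rows([
  [1, -0.006, 0.031, 0, 0, 0, 0],
  [1, -0.005, 0.031, 0, 0, 0, 0],
  [1, -0.005, 0.031, 0, 0, 0, 0],
  [1, -0.0055, 0.031, 0, 0, 0, 0],
  [1, 0, 0, -0.03, 0, 0, 0],
  [1, 0, 0, -0.03, 0, 0, 0],
  [1, 0, 0, -0.02, 0, 0, 0],
  [1, 0, 0, 0, 0, 0, 0],
  [1, 0, 0, 0, 0, 0, 0],
])

```text
time_s: 31.6
ee_pos: [441.0, 84.4, 141.7]
tcp_rot: [-2.187, 0.072, 2.189]
force: [0.5, -0.3, -1.0]
finger_gap: 40.2
```

```bash
python3 - <<'E'
from h import *
to([441,84.2,122.3],yawR(-0.063,True))
c=cam('wrist','w10.png')
E
```

```text
d mm [  0.   -0.2 -19.4] now [441.   84.4 141.7]
turn [ 0.    -0.001  0.003]
```

View pics/w10.png

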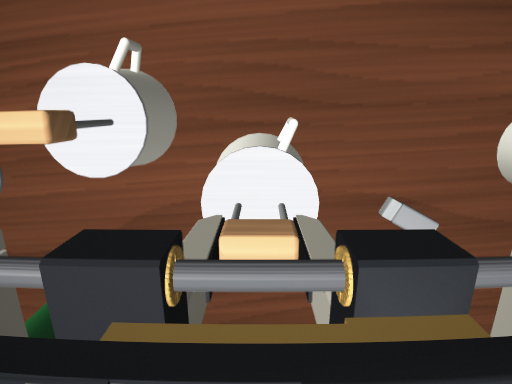

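The mug sits symmetrically behind the lid, its foot spanning 216 to 303 and the lid's centre at 260. I descend.

Call:
send_rows([
  [1, 0, 0, -0.006, 0, 0, 0],
  [1, 0, 0, -0.006, 0, 0, 0],
  [1, 0, 0, -0.003, 0, 0, 0],
  [1, 0, 0, -0.002, 0, 0, 0],
  [1, 0, 0, -0.002, 0, 0, 0],
  [1, 0, 0, 0, 0, 0, 0],
])

```text
time_s: 32.25
ee_pos: [440.5, 85.0, 122.4]
tcp_rot: [-2.189, 0.07, 2.189]
force: [0.4, -0.3, -0.7]
finger_gap: 39.9
```

Call:
send_rows([
  [1, 0, 0, -0.001, 0, 0, 0],
  [1, 0, 0, 0, 0, 0, 0],
])

```text
time_s: 32.45
ee_pos: [440.7, 84.9, 121.8]
tcp_rot: [-2.189, 0.071, 2.189]
force: [-0.5, -1.0, 1.0]
finger_gap: 39.7
```

Call:
send_rows([
  [1, 0, 0, -0.001, 0, 0, 0],
  [1, 0, 0, 0, 0, 0, 0],
])

```text
time_s: 32.65
ee_pos: [440.7, 84.4, 121.3]
tcp_rot: [-2.189, 0.071, 2.188]
force: [-2.2, -3.4, 12.5]
finger_gap: 39.7
```

Call:
send_rows([
  [1, 0, 0, 0.0005, 0, 0, 0],
  [0.5, 0, 0, 0, 0, 0, 0],
  [0, 0, 0, 0, 0, 0, 0],
  [0, 0, 0, 0, 0, 0, 0],
  [0, 0, 0, 0, 0, 0, 0],
  [0, 0, 0, 0, 0, 0, 0],
  [0, 0, 0, 0.01, 0, 0, 0],
  [0, 0, 0, 0.03, 0, 0, 0],
  [0, 0, 0, 0.04, 0, 0, 0],
  [0, 0, 0, 0.04, 0, 0, 0],
])

```text
time_s: 33.65
ee_pos: [440.1, 84.8, 243.0]
tcp_rot: [-2.188, 0.071, 2.19]
force: [0.6, 0.8, 0.1]
finger_gap: 93.2
```

Call:
send_rows([
  [0, 0.02, -0.015, 0.04, 0, 0, 0],
  [0, 0.027, -0.021, 0.02, 0, 0, 0],
  [0, 0.027, -0.021, 0, 0, 0, 0],
  [0, 0.027, -0.021, 0, 0, 0, 0],
  [0, 0.027, -0.021, 0, 0, 0, 0],
  [0, 0.027, -0.02, 0, 0, 0, 0],
  [0, 0.027, -0.02, 0, 0, 0, 0],
  [0, 0, 0, 0, 0, 0, 0],
  [0, 0, 0, 0, 0, 0, 0],
  [0, 0, 0, 0, 0, 0, 0],
])

```text
time_s: 34.65
ee_pos: [621.7, -53.2, 301.4]
tcp_rot: [-2.188, 0.069, 2.19]
force: [-0.4, 0.1, 0.2]
finger_gap: 93.0
```

```bash
python3 - <<'E'
from h import *
to([625,-55,300],yawR(-0.063,True))
blocks(cam('wrist','w11.png')); cam('scene','s11.png')
E
```

```text
d mm [ 3.3 -1.8 -1.4] now [621.7 -53.2 301.4]
turn [-0.    -0.001  0.   ]
[ 220   71  267   21 2976] [[719.5, -28.3], [709.0, -244.1], [707.5, -133.3]]
[237 179  46  21 898] [[631.9, -34.8], [629.4, -73.7], [624.1, -53.8]]
```

View pics/s11.png

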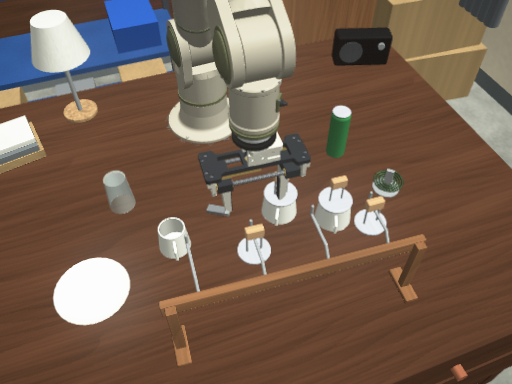

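View pics/w11.png

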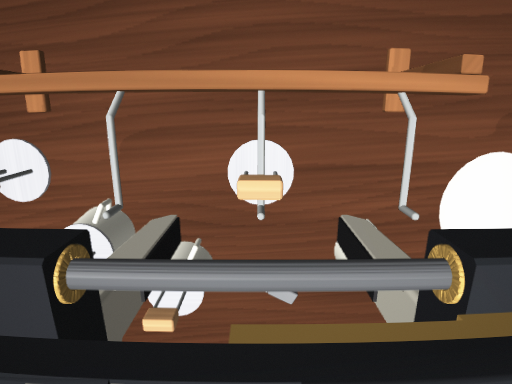

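The second lid is on. The plate has been knocked, moving from scene (103,285) to (92,290), so I will measure it again later. The third lid, a small one, has its block at about (624.5,-54.2).

Call:
send_rows([
  [0, 0.003, -0.001, -0.03, 0, 0, 0],
  [0, 0, 0, -0.03, 0, 0, 0],
  [0, 0, 0, -0.03, 0, 0, 0],
  [0, 0, 0, -0.016, 0, 0, 0],
  [0, 0, 0, -0.009, 0, 0, 0],
  [0, 0, 0, 0, 0, 0, 0],
  [1, 0, 0, 0, 0, 0, 0],
  [1, 0, 0, 0, 0, 0, 0],
  [1, 0, 0, 0, 0, 0, 0],
  [1, 0, 0, 0, 0, 0, 0],
])

```text
time_s: 35.75
ee_pos: [625.9, -55.0, 186.8]
tcp_rot: [-2.19, 0.07, 2.188]
force: [0.6, -0.1, 0.2]
finger_gap: 65.2
```

Call:
send_rows([
  [1, 0, 0, 0, 0, 0, 0],
  [1, 0, 0, 0, 0, 0, 0],
  [1, 0, 0, 0, 0, 0, 0],
  [1, 0, 0, 0, 0, 0, 0],
  [1, 0, 0, 0, 0, 0, 0],
])

```text
time_s: 36.25
ee_pos: [625.7, -54.9, 186.1]
tcp_rot: [-2.189, 0.07, 2.189]
force: [-1.0, 0.0, 1.3]
finger_gap: 39.5
```

Call:
send_rows([
  [1, 0, 0, 0.009, 0, 0, 0],
  [1, 0, 0, 0.009, 0, 0, 0],
  [1, 0, 0, 0.009, 0, 0, 0],
  [1, 0, 0, 0.008, 0, 0, 0],
  [1, 0, 0, 0, 0, 0, 0],
  [1, 0, 0, 0, 0, 0, 0],
])

```text
time_s: 36.85
ee_pos: [625.6, -55.0, 221.4]
tcp_rot: [-2.189, 0.07, 2.188]
force: [-0.6, 0.1, -0.8]
finger_gap: 39.5
```

Call:
send_rows([
  [1, -0.015, 0.001, 0, 0, 0, 0],
  [1, -0.015, 0.001, 0, 0, 0, 0],
  [1, -0.015, 0.001, 0, 0, 0, 0],
  [1, -0.015, 0.001, 0, 0, 0, 0],
  [1, -0.015, 0.001, 0, 0, 0, 0],
  [1, -0.015, 0.001, 0, 0, 0, 0],
  [1, -0.015, 0.001, 0, 0, 0, 0],
  [1, 0, 0, 0, 0, 0, 0],
])

```text
time_s: 37.65
ee_pos: [518.7, -48.0, 220.8]
tcp_rot: [-2.187, 0.07, 2.191]
force: [0.0, 0.3, -0.9]
finger_gap: 40.0
```

Call:
send_rows([
  [1, -0.015, -0.015, 0, 0, 0, 0],
  [1, -0.015, -0.015, 0, 0, 0, 0],
  [1, -0.015, -0.012, 0, 0, 0, 0],
  [1, 0, 0, 0, 0, 0, 0],
  [1, 0, 0, 0, 0, 0, 0],
  [1, 0, 0, 0, 0, 0, 0],
])

```text
time_s: 38.25
ee_pos: [476.3, -89.7, 221.2]
tcp_rot: [-2.19, 0.07, 2.188]
force: [1.0, 0.8, -2.1]
finger_gap: 39.7
```

```bash
python3 - <<'E'
from h import *
c=cam('wrist'); p,R=pose(); to([453,-209,221],yawR(-0.063,True))
big=cv2.resize(c['color'],None,fx=4,fy=4)
hid=lambda u,v: v<228 and not(215<u<305 and v>200)
lid=fitcirc(c,p[:2],p[2]-51.1+5,37,hid,big); print('lid',lid,'tcp',p, lid[0]-p[:2])
print(fitcirc(c,(453,-209),75,33,lambda u,v:v<228 and u>325,big))
cv2.imwrite('pics/w12.png',big[500:950,850:1650])
marks('small_mug_1',near=(453,-209),n=2);marks('small_mug_1_rim',near=(453,-209),n=2)
E
```

```text
d mm [-2.330e+01 -1.195e+02 -1.000e-01] now [476.3 -89.5 221.1]
turn [-0.     0.001  0.   ]
lid (array([473.59423771, -88.20000095]), np.float64(56.18198448503521)) tcp [476.33098545 -89.54924793 221.14657427] [-2.73674774  1.34924698]
(array([ 453.54388321, -209.47544405]), np.float64(50.33799641927083))
small_mug_1 scene 2 [ 4.524e+02 -2.108e+02  2.000e-01] [0.5 1.6 0.4]
small_mug_1 top 2 [ 451.6 -211.4   -2.2] [0.3 2.2 0.7]
```

View pics/w12.png

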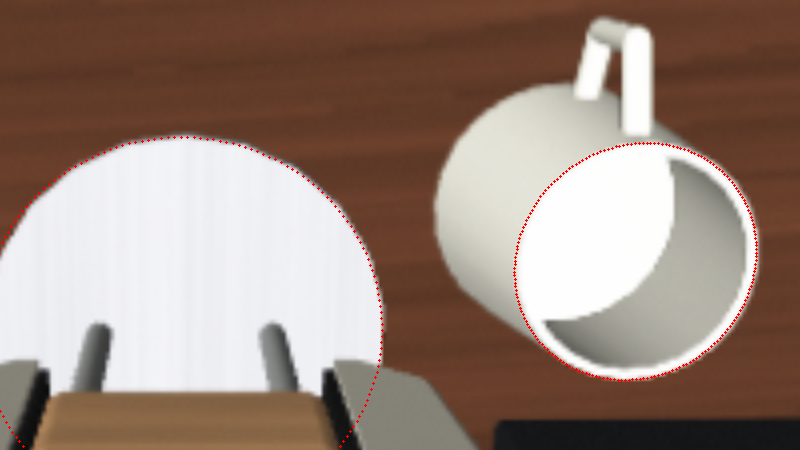

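Call:
send_rows([
  [1, -0.005, -0.03, 0, 0, 0, 0],
  [1, -0.005, -0.03, 0, 0, 0, 0],
  [1, -0.005, -0.03, 0, 0, 0, 0],
  [1, -0.0055, -0.0307, 0, 0, 0, 0],
  [1, 0, 0, -0.03, 0, 0, 0],
  [1, 0, 0, -0.03, 0, 0, 0],
  [1, 0, 0, -0.016, 0, 0, 0],
  [1, 0, 0, 0, 0, 0, 0],
  [1, 0, 0, 0, 0, 0, 0],
])

```text
time_s: 40.0
ee_pos: [455.2, -210.8, 145.3]
tcp_rot: [-2.188, 0.07, 2.189]
force: [0.4, 0.2, -0.7]
finger_gap: 39.7
```

```bash
python3 - <<'E'
from h import *
c=cam('wrist','w13.png'); p,R=pose(); to([456,-210.5,126.1],yawR(-0.063,True))
hid=lambda u,v: v<228 and not(215<u<305 and v>200)
lid=fitcirc(c,p[:2],p[2]-51.1+5,37,hid); print('lid',lid,lid[0]-p[:2])
E
```

```text
d mm [  0.4   0.4 -19.7] now [ 455.6 -210.9  145.8]
turn [0.    0.001 0.001]
lid (array([ 452.03514753, -209.21794338]), np.float64(51.4303339568662)) [-3.53583765  1.66056395]
```

View pics/w13.png

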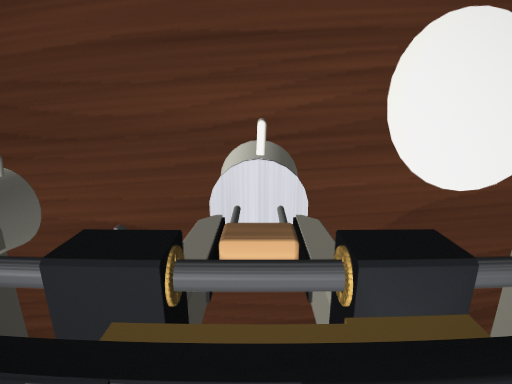

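Call:
send_rows([
  [1, 0.0005, 0, -0.006, 0, 0, 0],
  [1, 0, 0, -0.006, 0, 0, 0],
  [1, 0, 0, -0.003, 0, 0, 0],
  [1, 0, 0, -0.002, 0, 0, 0],
  [1, 0, 0, -0.002, 0, 0, 0],
  [1, 0, 0, 0, 0, 0, 0],
])

```text
time_s: 40.65
ee_pos: [455.6, -210.7, 126.2]
tcp_rot: [-2.189, 0.07, 2.189]
force: [0.7, -0.3, -0.7]
finger_gap: 40.1
```

Call:
send_rows([
  [1, 0, 0, -0.001, 0, 0, 0],
  [1, 0, 0, 0, 0, 0, 0],
])

```text
time_s: 40.85
ee_pos: [455.7, -210.7, 126.0]
tcp_rot: [-2.189, 0.07, 2.188]
force: [-2.0, 2.5, 13.6]
finger_gap: 39.7
```

Call:
send_rows([
  [1, 0, 0, 0.0005, 0, 0, 0],
  [0.5, 0, 0, 0, 0, 0, 0],
  [0, 0, 0, 0, 0, 0, 0],
  [0, 0, 0, 0, 0, 0, 0],
  [0, 0, 0, 0, 0, 0, 0],
  [0, 0, 0, 0, 0, 0, 0],
  [0, 0, 0, 0.01, 0, 0, 0],
  [0, 0, 0, 0.03, 0, 0, 0],
  [0, 0, 0, 0.04, 0, 0, 0],
  [0, 0, 0, 0.04, 0, 0, 0],
])

```text
time_s: 41.85
ee_pos: [455.1, -210.6, 247.5]
tcp_rot: [-2.188, 0.07, 2.19]
force: [1.7, 0.2, 0.3]
finger_gap: 92.7
```

Call:
send_rows([
  [0, 0, 0.02, 0.04, 0, 0, 0],
  [0, 0, 0.04, 0.02, 0, 0, 0],
  [0, 0, 0.045, 0, 0, 0, 0],
  [0, 0, 0.045, 0, 0, 0, 0],
  [0, 0, 0.045, 0, 0, 0, 0],
  [0, 0, 0.045, 0, 0, 0, 0],
  [0, 0, 0.045, 0, 0, 0, 0],
  [0, 0, 0.045, 0, 0, 0, 0],
  [0, 0, 0.045, 0, 0, 0, 0],
  [0, 0, 0.045, 0, 0, 0, 0],
])

```text
time_s: 42.85
ee_pos: [455.2, 210.9, 306.5]
tcp_rot: [-2.19, 0.07, 2.188]
force: [0.7, 0.4, 0.6]
finger_gap: 93.0
```

Call:
send_rows([
  [0, -0.01, 0.045, 0, 0, 0, 0],
  [0, -0.01, 0.045, 0, 0, 0, 0],
  [0, -0.01, 0.045, 0, 0, 0, 0],
  [0, -0.01, 0.045, 0, 0, 0, 0],
  [0, 0, 0, 0, 0, 0, 0],
  [0, 0, 0, 0, 0, 0, 0],
  [0, 0, 0, 0, 0, 0, 0],
])

```text
time_s: 43.55
ee_pos: [416.1, 387.8, 305.9]
tcp_rot: [-2.189, 0.073, 2.188]
force: [0.6, 0.0, 0.9]
finger_gap: 93.3
```

```bash
python3 - <<'E'
from h import *
c=cam('wrist','w14.png'); to([468,401,300],yawR(-0.063,True))
print([(round(d['score'],2),np.round(d['point'],1).tolist()) for d in arm.mark_of('coil_stand','wrist')])
cam('scene','s14.png'); cam('top','t14.png')
marks('coil_stand',near=(468,401),n=2)
E
```

```text
d mm [51.7 13.4 -5.9] now [416.3 387.6 305.9]
turn [0.001 0.    0.003]
[(0.77, [470.9, 403.2, 0.5])]
coil_stand scene 2 [470.2 402.6   1.8] [0.5 1.8 2.4]
coil_stand top 2 [465.7 398.2  -2.2] [0.6 0.5 0.2]
```

View pics/w14.png

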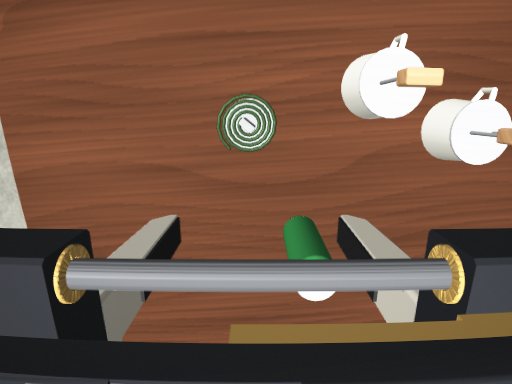

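View pics/s14.png

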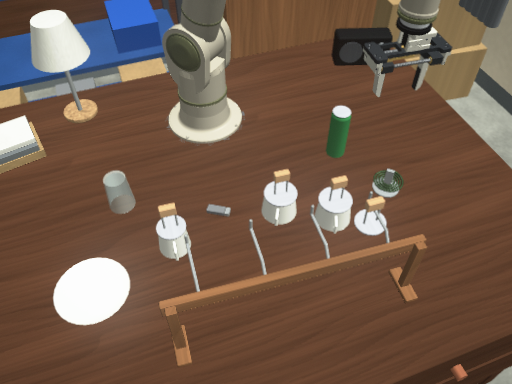

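All three mugs are covered, and one small lid still hangs at scene (372,215). I go lower for a close look at the coil tongue, at wrist pixel (248,122).

Call:
send_rows([
  [0, 0, 0, -0.04, 0, 0, 0],
  [0, 0, 0, -0.04, 0, 0, 0],
  [0, 0.005, 0.005, -0.03, 0, 0, 0],
  [0, 0.005, 0.005, -0.01, 0, 0, 0],
  [0, 0, 0, 0, 0, 0, 0],
  [0, 0, 0, 0, 0, 0, 0],
  [0, 0, 0, 0, 0, 0, 0],
])

```text
time_s: 44.85
ee_pos: [426.1, 399.8, 187.2]
tcp_rot: [-2.189, 0.068, 2.186]
force: [0.1, -0.6, 0.2]
finger_gap: 92.6
```

```bash
python3 - <<'E'
from h import *
c=cam('wrist','w15.png'); to([468,401,300],yawR(-0.063,True))
for i in range(3):
    if i: cam('wrist')
    print([(round(d['score'],2),np.round(d['point'],1).tolist()) for d in arm.mark_of('coil_stand','wrist')])
c=cam('wrist')
u,v=proj(c,[469,402,50])[0]; print(u,v); x0=int(u-50);y0=max(int(v-50),0); print(x0,y0)
cv2.imwrite('pics/w15z.png',cv2.resize(c['color'][y0:y0+75,x0:x0+100],None,fx=8,fy=8,interpolation=cv2.INTER_CUBIC))
E
```

```text
d mm [ 42.    1.3 112.9] now [426.  399.7 187.1]
turn [-0.002  0.002  0.001]
[(0.78, [467.9, 402.3, -1.5])]
[(0.92, [469.3, 402.5, 0.4])]
[(0.6, [467.9, 398.9, 0.9])]
253.8693999991425 136.87615418024336
203 86
```

View pics/w15z.png

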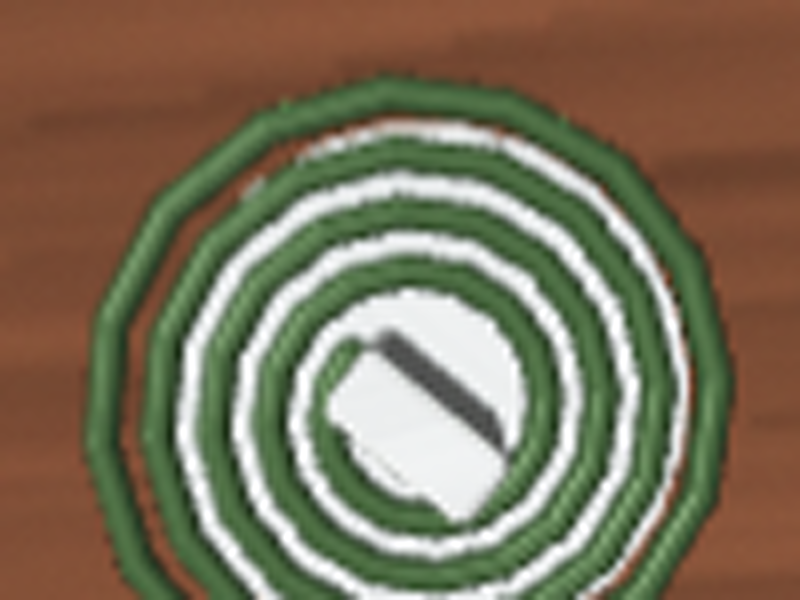

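```bash
python3 - <<'E'
from h import *
c=cam('wrist'); 
px=np.array([(375,345),(505,455),(465,522),(327,402)])/8.+[203-.44,86-.44]
W=toplane(c,px,72); print(W.round(1)); 
print('centre',W.mean(0).round(1)); 
for a,b in((0,1),(3,2),(0,3),(1,2)): d=W[b]-W[a]; print(a,b,np.linalg.norm(d).round(1),np.degrees(np.arctan2(d[1],d[0])).round(1))
# coil circle radius 44 at z~30.5
g=cv2.inRange(cv2.cvtColor(c['color'],cv2.COLOR_BGR2HSV),(40,60,20),(90,255,255)); g[:86]=0; g[170:]=0;g[:,:200]=0;g[:,310:]=0
ct=np.vstack(cv2.findContours(g,0,2)[0]); h=cv2.convexHull(ct).reshape(-1,2)
H=toplane(c,h,30.5)[:,:2]; print(cv2.minEnclosingCircle(H.astype(np.float32)))
E
```

```text
[[478.3 405.   72. ]
 [464.8 390.9  72. ]
 [457.4 396.   72. ]
 [472.2 411.   72. ]]
centre [468.2 400.7  72. ]
0 1 19.5 -133.7
3 2 21.0 -134.7
0 3 8.5 135.6
1 2 9.0 145.6
((466.8319396972656, 403.0974426269531), 43.46018600463867)
```

```bash
python3 - <<'E'
from h import *
print(arm.get_obs()['q'].round(3))
p,R=pose(); to([468.2,401.2,187],yawR(np.radians(46),True)); print((Ro.from_rotvec([0,0,.866])*R).as_matrix().round(3))
E
```

```text
[-0.747  0.473 -0.147  1.956  0.101  0.719 -2.59 ]
d mm [42.6  1.9  1.1] now [425.6 399.3 185.9]
turn [-0.     0.     0.867]
[[-0.     0.719 -0.695]
 [ 0.    -0.695 -0.719]
 [-1.    -0.    -0.   ]]
```

Call:
send_rows([
  [0, 0.007, 0, 0, 0, 0, 0.12],
  [0, 0.007, 0, 0, 0, 0, 0.124],
  [0, 0.007, 0, 0, 0, 0, 0.124],
  [0, 0.007, 0.001, 0, 0, 0, 0.124],
  [0, 0.007, 0.001, 0, 0, 0, 0.125],
  [0, 0.0075, 0, 0, 0, 0, 0.125],
  [0, 0, 0, 0, 0, 0, 0.125],
  [0, 0, 0, 0, 0, 0, 0],
  [0, 0, 0, 0, 0, 0, 0],
  [0, 0, 0, 0, 0, 0, 0],
])

```text
time_s: 46.25
ee_pos: [467.9, 401.3, 185.6]
tcp_rot: [1.75, 0.74, -1.75]
force: [0.0, -0.3, 0.6]
finger_gap: 93.0
```

```bash
python3 - <<'E'
from h import *
print(arm.get_obs()['q'].round(3))
to([468.2,401.2,38],yawR(np.radians(46),True)); cam('wrist','w16.png')
E
```

```text
[-0.539  0.532 -0.386  1.871  0.272  0.79  -1.84 ]
d mm [ 3.000e-01 -1.000e-01 -1.476e+02] now [467.9 401.3 185.6]
turn [ 0.    -0.     0.003]
```

View pics/w16.png

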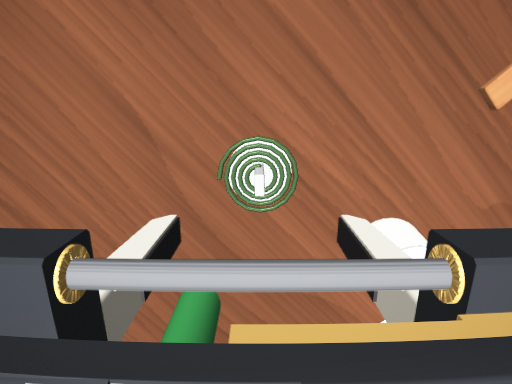

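The tongue is centred and aligned with the jaws at (259,183). I descend.

Call:
send_rows([
  [0.5, 0, 0, -0.03, 0, 0, 0],
  [0.5, 0, 0, -0.03, 0, 0, 0],
  [0.5, 0, 0, -0.03, 0, 0, 0],
  [0.5, 0, 0, -0.02, 0, 0, 0],
  [0.5, 0, 0, -0.01, 0, 0, 0],
  [0.5, 0, 0, 0, 0, 0, 0],
  [0.5, 0, 0, 0, 0, 0, 0],
])

```text
time_s: 47.0
ee_pos: [468.3, 401.8, 66.3]
tcp_rot: [1.749, 0.742, -1.748]
force: [-1.0, 0.1, -0.1]
finger_gap: 47.2
```

```bash
python3 - <<'E'
from h import *
to([468.2,401.2,39],yawR(np.radians(46),True)); cam('wrist','w17.png')
E
```

```text
d mm [ -0.1  -0.6 -27.3] now [468.3 401.8  66.3]
turn [-0.     0.001  0.   ]
```

View pics/w17.png

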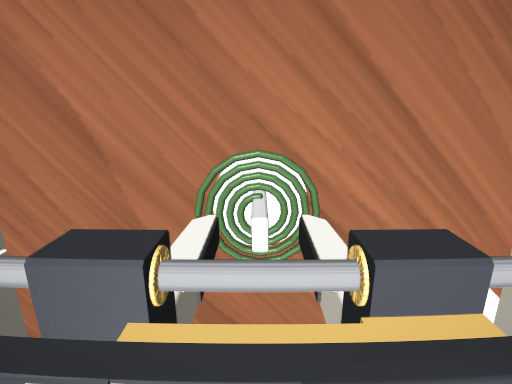

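Call:
send_rows([
  [0.5, 0, 0, -0.014, 0, 0, 0],
  [0.5, 0, 0, -0.01, 0, 0, 0],
  [0.5, 0, 0, -0.003, 0, 0, 0],
  [0.5, 0, 0, 0, 0, 0, 0],
  [1, 0, 0, 0, 0, 0, 0],
  [1, 0, 0, 0, 0, 0, 0],
  [1, 0, 0, 0, 0, 0, 0],
  [1, 0, 0, 0, 0, 0, 0],
  [1, 0, 0, 0, 0, 0, 0],
  [1, 0, 0, 0, 0, 0, 0],
])

```text
time_s: 48.05
ee_pos: [468.2, 401.3, 38.7]
tcp_rot: [1.749, 0.742, -1.748]
force: [-0.5, -0.4, -0.4]
finger_gap: 9.8
```

Call:
send_rows([
  [1, 0, 0, 0, 0, 0, 0],
  [1, 0, 0, 0, 0, 0, 0],
  [1, 0, 0, 0, 0, 0, 0],
])

```text
time_s: 48.35
ee_pos: [468.2, 401.3, 38.7]
tcp_rot: [1.749, 0.742, -1.748]
force: [-0.8, -0.8, 1.0]
finger_gap: 9.8
```

Call:
send_rows([
  [1, 0, 0, 0.02, 0, 0, 0],
  [1, 0, 0, 0.04, 0, 0, 0],
  [1, 0, 0, 0.04, 0, 0, 0],
  [1, 0, 0, 0.04, 0, 0, 0],
  [1, 0, 0, 0.04, 0, 0, 0],
  [1, 0, 0, 0.04, 0, 0, 0],
  [1, 0, 0, 0, 0, 0, 0],
  [1, 0, 0, 0, 0, 0, 0],
])

```text
time_s: 49.15
ee_pos: [468.2, 401.2, 259.1]
tcp_rot: [1.75, 0.742, -1.747]
force: [-0.2, 0.2, -1.2]
finger_gap: 9.8
```

```bash
python3 - <<'E'
from h import *
to([525,-420,258]); cam('wrist','w18.png')
marks('plate',near=(525,-420),n=3,rad=80); marks('plate_floor',near=(525,-420),n=3,rad=80)
c=cam('top','t18.png')
print(fitcirc(c,(530,-422),14,90,None,span=20)); c=cam('scene','s18.png'); print(fitcirc(c,(530,-422),14,90,None,span=20))
E
```

```text
d mm [  56.8 -821.2   -1.1] now [468.2 401.2 259.1]
plate scene 3 [ 519.3 -429.7   -1.3] [1.9 0.9 0.1]
plate top 3 [ 521.9 -425.8   -2.3] [1.9 0.1 1.9]
plate_floor scene 3 [ 519.4 -428.2    4.1] [1.4 1.3 0.7]
plate_floor top 3 [ 519.5 -430.3    5.9] [0.5 0.7 2.1]
(array([ 521.80982082, -428.14878378]), np.float64(33.35105794270833))
(array([ 518.75393075, -430.40148799]), np.float64(51.07154947916667))
```

View pics/w18.png

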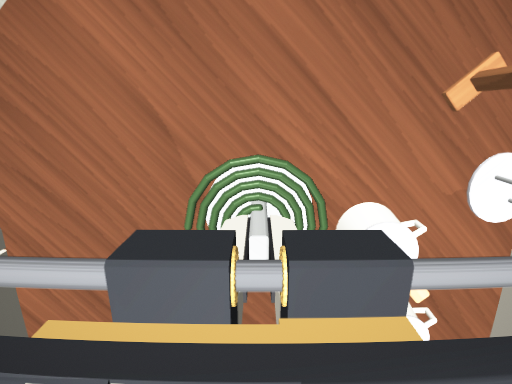

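View pics/t18.png

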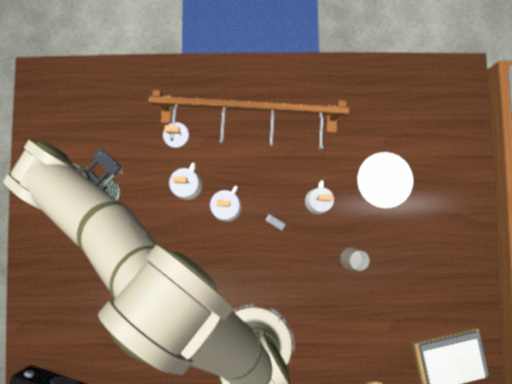

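Call:
send_rows([
  [1, 0, -0.02, 0, 0, 0, 0],
  [1, 0, -0.04, 0, 0, 0, 0],
  [1, 0, -0.04, 0, 0, 0, 0],
  [1, 0, -0.04, 0, 0, 0, 0],
  [1, 0, -0.04, 0, 0, 0, 0],
  [1, 0, -0.04, 0, 0, 0, 0],
  [1, 0, -0.04, 0, 0, 0, 0],
  [1, 0, -0.04, 0, 0, 0, 0],
  [1, 0, -0.04, 0, 0, 0, 0],
  [1, 0, -0.04, 0, 0, 0, 0],
])

```text
time_s: 51.5
ee_pos: [467.3, 18.8, 258.8]
tcp_rot: [1.749, 0.741, -1.749]
force: [1.5, -0.0, -0.9]
finger_gap: 10.0
```

Call:
send_rows([
  [1, 0.005, -0.04, 0, 0, 0, 0],
  [1, 0.005, -0.04, 0, 0, 0, 0],
  [1, 0.005, -0.04, 0, 0, 0, 0],
  [1, 0.005, -0.04, 0, 0, 0, 0],
  [1, 0.005, -0.04, 0, 0, 0, 0],
  [1, 0.005, -0.04, 0, 0, 0, 0],
  [1, 0.005, -0.04, 0, 0, 0, 0],
  [1, 0.005, -0.04, 0, 0, 0, 0],
  [1, 0.005, -0.04, 0, 0, 0, 0],
  [1, 0.005, -0.03, 0, 0, 0, 0],
])

```text
time_s: 52.5
ee_pos: [516.5, -372.2, 258.5]
tcp_rot: [1.749, 0.74, -1.751]
force: [0.9, 0.2, -2.0]
finger_gap: 9.9
```

Call:
send_rows([
  [1, 0, -0.02, -0.02, 0, 0, 0],
  [1, 0, -0.02, -0.02, 0, 0, 0],
  [1, 0, 0, -0.03, 0, 0, 0],
  [1, 0, 0, -0.03, 0, 0, 0],
  [1, 0, 0, 0, 0, 0, 0],
  [1, 0, 0, 0, 0, 0, 0],
  [1, 0, 0, 0, 0, 0, 0],
])

```text
time_s: 53.2
ee_pos: [518.6, -409.2, 160.4]
tcp_rot: [1.749, 0.74, -1.747]
force: [0.7, 0.3, -0.4]
finger_gap: 9.7
```

```bash
python3 - <<'E'
from h import *
to([520.3,-429,44.7]); cam('wrist','w19.png'); cam('scene','s19.png')
print(arm.get_obs()['finger_gap'], arm.get_obs()['q'].round(2))
E
```

```text
d mm [   1.7  -19.8 -115.7] now [ 518.6 -409.2  160.4]
9.680830703114482 [ 0.72  0.59 -0.22  1.8   0.17  0.77 -0.35]
```

View pics/w19.png

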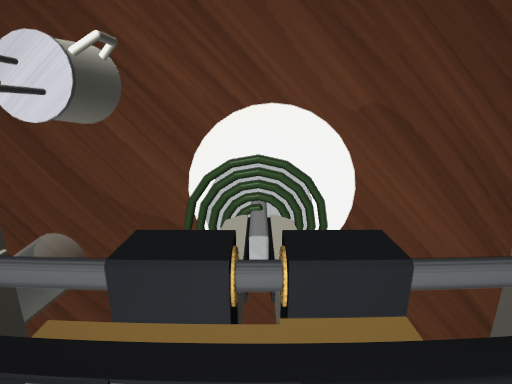

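View pics/s19.png

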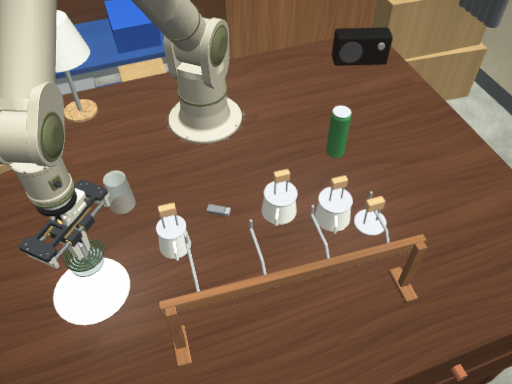

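```bash
python3 - <<'E'
from h import *
c=cam('wrist'); p,_=pose()
m=lambda u,v: v<225 and not (180<u<335 and v>150)
big=cv2.resize(c['color'],None,fx=4,fy=4)
print(fitcirc(c,(520,-429),14,90,m,big,span=16))
print(fitcirc(c,p[:2],p[2]-38.7+30.5,44,lambda u,v:v<228 and not(225<u<295 and v>200),big,sign=-1,span=6),p)
cv2.imwrite('pics/w20.png',big[380:960,680:1480])
E
```

```text
(array([ 520., -427.]), np.float64(60.0))
(array([ 516.69634114, -408.01036974]), np.float64(51.943839651639344)) [ 518.70697344 -409.05709028  160.24024703]
```

View pics/w20.png

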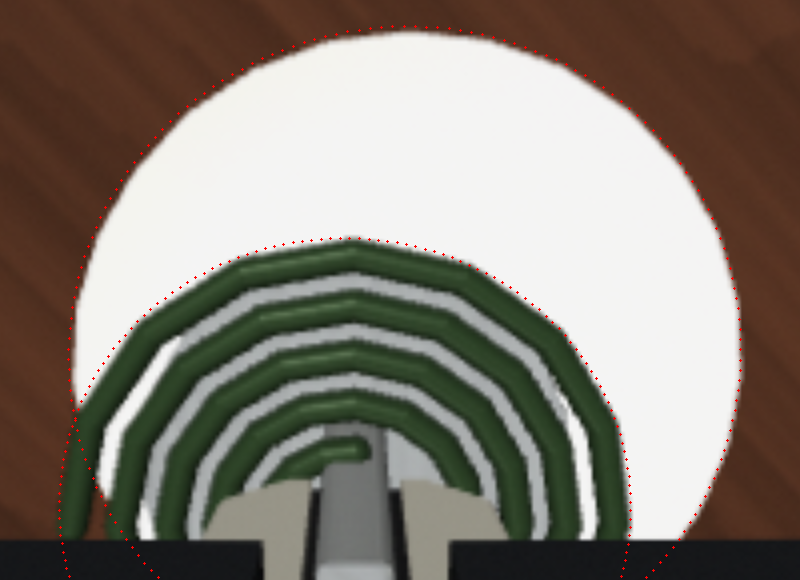

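Call:
send_rows([
  [1, 0.001, -0.01, -0.02, 0, 0, 0],
  [1, 0.001, -0.0095, -0.03, 0, 0, 0],
  [1, 0, 0, -0.03, 0, 0, 0],
  [1, 0, 0, -0.02, 0, 0, 0],
  [1, 0, 0, -0.008, 0, 0, 0],
  [1, 0, 0, -0.004, 0, 0, 0],
  [1, 0, 0, 0, 0, 0, 0],
])

```text
time_s: 54.05
ee_pos: [520.6, -428.3, 47.3]
tcp_rot: [1.749, 0.741, -1.748]
force: [0.9, -0.4, -1.2]
finger_gap: 9.7
```

Call:
send_rows([
  [1, 0, 0, -0.002, 0, 0, 0],
  [1, 0, 0, 0, 0, 0, 0],
])

```text
time_s: 54.25
ee_pos: [520.5, -428.5, 45.5]
tcp_rot: [1.749, 0.741, -1.748]
force: [0.4, -0.2, -1.0]
finger_gap: 9.6
```

Call:
send_rows([
  [1, 0, 0, -0.001, 0, 0, 0],
  [1, 0, 0, 0, 0, 0, 0],
])

```text
time_s: 54.45
ee_pos: [520.5, -428.5, 44.7]
tcp_rot: [1.749, 0.741, -1.748]
force: [0.2, 0.8, 4.9]
finger_gap: 9.7
```

Contact came at 44.7, exactly as expected. I release and back off.

Call:
send_rows([
  [0.9, 0, 0, 0, 0, 0, 0],
  [0.7, 0, 0, 0, 0, 0, 0],
  [0.5, 0, 0, 0, 0, 0, 0],
  [0.5, 0, 0, 0, 0, 0, 0],
  [0.5, 0, 0, 0, 0, 0, 0],
  [0.5, 0, 0, 0.01, 0, 0, 0],
  [0.5, 0, 0, 0.03, 0, 0, 0],
  [0.5, 0, 0, 0.04, 0, 0, 0],
  [0.5, 0, 0, 0.04, 0, 0, 0],
  [0.5, 0, 0, 0.04, 0, 0, 0],
])

```text
time_s: 55.45
ee_pos: [520.0, -428.1, 205.9]
tcp_rot: [1.749, 0.742, -1.748]
force: [0.2, -0.1, -0.2]
finger_gap: 46.7
```

Call:
send_rows([
  [0, 0, -0.02, 0.04, 0, 0, 0],
  [0, 0, -0.04, 0.02, 0, 0, 0],
  [0, 0, -0.04, 0, 0, 0, 0],
  [0, 0, -0.04, 0, 0, 0, 0],
  [0, 0, -0.04, 0, 0, 0, 0],
  [0, 0, 0, 0, 0, 0, 0],
  [0, 0, 0, 0, 0, 0, 0],
  [0, 0, 0, 0, 0, 0, 0],
])

```text
time_s: 56.25
ee_pos: [520.7, -606.7, 264.0]
tcp_rot: [1.749, 0.744, -1.747]
force: [0.1, 0.6, -0.3]
finger_gap: 92.8
```

```bash
python3 - <<'E'
from h import *
to([520,-600,300]); c=cam('scene'); t=cam('top')
a=cv2.resize(c['color'][140:300,40:410],(800,346)); cv2.imwrite('pics/s21.png',a); b=cv2.resize(t['color'][80:280,100:430],(800,485)); cv2.imwrite('pics/t21.png',b)
for n in ['plate','coil_stand']: marks(n,near=(520,-428),n=2)
for q in ((440,84),(510,211)): marks('wide_lid_1',near=q,n=2)
marks('small_lid_1',near=(453,-210),n=2); marks('tumbler',n=1); marks('lighter',n=1)
cam('wrist','w21.png')
E
```

```text
d mm [-0.7  6.7 36. ] now [ 520.7 -606.7  264. ]
plate scene 2 [ 5.226e+02 -4.294e+02  1.000e-01] [2.1 0.7 1.2]
plate top 2 [ 521.7 -426.3    0. ] [0.7 0.4 2.3]
coil_stand scene 2 [ 520.8 -427.6    4.6] [0.4 0.8 1.3]
coil_stand top 2 [ 517.1 -433.6    3.3] [0.6 0.6 0.5]
wide_lid_1 scene 2 [439.6  82.6  69.6] [0.5 0.8 1.1]
wide_lid_1 top 2 [447.4  83.9  70.8] [0.5 1.1 0.1]
wide_lid_1 scene 2 [511.6 208.2  67.9] [1.5 1.7 1.3]
wide_lid_1 top 1 [512.2 208.2  70.3] [0. 0. 0.]
small_lid_1 scene 2 [ 452.  -209.5   76.6] [1.4 0.3 1.6]
small_lid_1 top 2 [ 453.2 -210.6   72.5] [1.  1.  0.7]
tumbler scene 1 [ 273.5 -316.9    3.6] [0. 0. 0.]
tumbler top 1 [ 272.6 -311.1    0. ] [0. 0. 0.]
lighter scene 1 [385.1 -75.6   0.5] [0. 0. 0.]
lighter top 1 [384.4 -74.1   3.5] [0. 0. 0.]
```

View pics/s21.png

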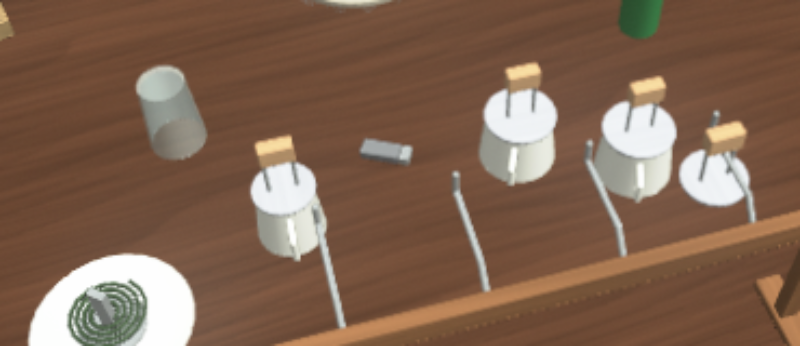

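View pics/t21.png

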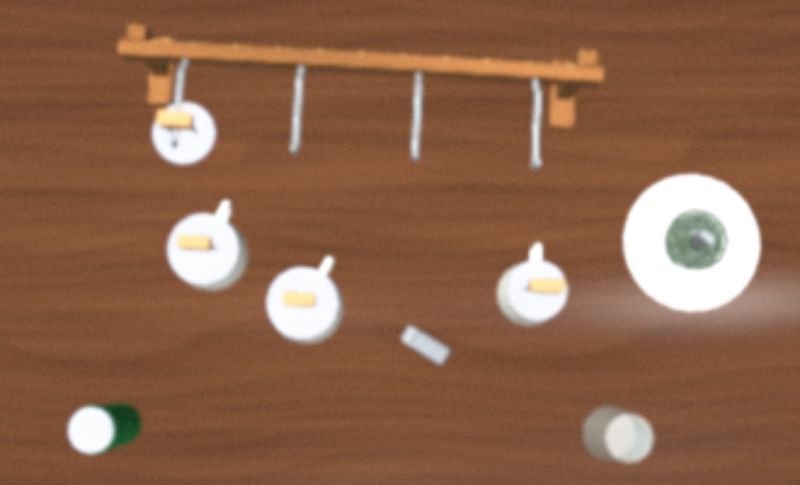

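View pics/w21.png

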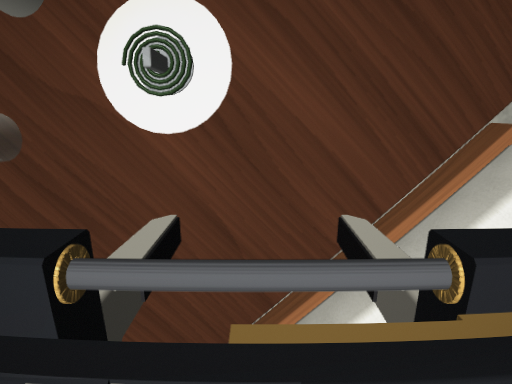

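All the checks agree. The mugs are capped level, the spare small lid hangs on hook 4, and the coil stand is upright within a few millimetres of the plate's middle. I hand in.

```bash
python3 - <<'E'
from h import *
print(arm.hand_in(), arm.get_obs()['time_s'])
E
```

```text
the job is handed in; nothing more can be done
the job is handed in; nothing more can be done
```

I covered all three mugs that were there: two wide mugs with wide lids and the one small mug with a small lid. After that I stood the coil stand upright in the middle of the plate, then handed the job in shortly after 56 s of the 200 s allowed. No verdict came back.

- **Lids:** all three look level in the last pictures. Their measured heights, about 69 to 74 mm, match the 70 and 75 mm rims. Each met its rim at the expected height, with at most 22 N pressing.
- **Coil stand and plate:** the plate was knocked aside during the run, so I measured it again before placing. The stand's measured centre is about 3 mm from the plate's middle, which is within the measurement error.
- **Rest of the scene:** the spare small lid still hangs on its hook. The tumbler and lighter measured within about 4 mm of where they started, and the spray can, checked only by eye, looks unmoved.
- **One disagreement:** for the lid on the wide mug at (440, 84), the top camera's network gave x = 447 where the scene camera gave 440. I took this for network error, since the picture shows the lid seated level and centred. The other two lids agreed to within 2 mm.

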